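# Weigh the boxed-in rock specimen

### The arm

A 7-joint arm with a two-finger parallel gripper is mounted at the origin on the work surface. World frame = base frame: x ahead of the robot, y to its left, z up, the work surface at z = 0. Lengths are in m, angles in rad, forces in N, time in s.
With the tool pointing down it reaches from about 0.4 to 0.75 m from the base axis. Payload 19.5 kg.
Tool frame: the origin (TCP) lies at the very end of the fingers, on their centre line; the grasp point (between the pads) lies 19 mm behind it; z points along the fingers, x is the direction in which the jaws open and shut, and the axes are right-handed (so a half turn about z gives the same grasp; the last joint's range is limited). The gripper opens to 85 mm and grips with 20 to 120 N. Pads are 22 mm wide; open, the fingers measure 114 mm over their backs; the gripper's body (76 mm by 85 mm) begins 54 mm behind the grasp point. The pads swing forward as they close: fully open they stand 13 mm farther back than shut.
Start: joints at [1.129, 0.707, -0.028, 1.485, 0.022, 0.951, -0.075], TCP at [0.224, -0.53, 0.231] pointing down, gripper open.
Joint ranges: [-2.71, 2.71], [-0.32, 2.16], [-1.57, 1.52], [0, 2.45], [-1.46, 4.6], [0, 2.02], [-2.83, 2.83]. Speed limits (rad/s): [1.89, 1.89, 2.57, 2.57, 3.01, 3.01, 3.01].

### API

Orientations are given as a rotation vector (axis times angle).
In Python, from rig import bot, optics gives the robot as it stands.
- The arm moves only by the tool drive_tool, never from a script. Its argument "plan" is a list of rows, each an object with "slide": the shift along the world's x, y, z in mm, a list of three; "dr": the turn, a rotation vector about the world's x, y, z in rad, a list of three. In form: [{"slide": [x, y, z], "dr": [rx, ry, rz]}, ...]. A call has 1 to 12 rows; each row shifts and turns the pose as measured when the row begins; what a row does not reach is not made up. A row lasts 1/10 s, in which the tool goes at most 50 mm and 8.59 degrees, less where a joint would pass 70% of its speed; a pose out of reach is approached as far as the arm can. A call with a gripper value outside its range is refused whole. "jaw" is the closure, from -1 (fully open) to 1 (shut), so that 0 is half open, set as the call begins (left out, the last holds). The fingers move at their own pace and stop on an object; "squeeze" is the grip in N (left out, the last holds). Time passes only in rows, so rows that do not move let the fingers close. It gives the time, the measured TCP pose, the force and the opening at its end, in the units of the state.
- bot.get_obs(): the state, without advancing time (a new reading comes with each control period).
- optics.camera(name): name is "scene" or "top"; returns a dict with "image" (384x512x3 uint8, red, green, blue), "fovy" (degrees; the focal length in pixels is half the picture's height over the tangent of half this angle, whatever the lens; pixels are square), "cx", "cy" (the principal point, pixels), "rvec" (rotation vector, rad) and "tvec" (3), from world to camera coordinates, as OpenCV has them. Camera axes: x right, y down, z forward; pixel columns grow to the right and rows downward; lengths in m; the calibration is good to about 2 mm. A picture is of the moment at which its call begins. There is no depth.
- bot.hand_in(): hands the job in, once; it reports no verdict.
Trained networks look in a picture, given as the dict that the camera call returned (one of the last four; its "shot" number tells which), for a name from the list of things; names that differ only in an ending like _2 or _b are one class to them, and where a whole thing is asked for, a point or a joint stands for the part that bears it (a point fixed in the world has none). Each returns a list of dicts, best first, with "p" (0 to 1); they miss things now and then, are a little off and sometimes report something else, mostly with a low value. They report only what shows in the picture. A call takes as long as a camera call.
- optics.outline_of(picture, query): "pixels" (384x512 bool, what is visible of it) and "position" ([column, row] in pixels, amid what is visible of it).
The state is a dict: "time_s": time; "joint_positions": joint angles; "dq": joint speeds; "effort": joint torques, N m; "ee_pos": TCP position; "ee_rot": TCP orientation; "force": force on the tool from outside, world axes, zero at the start; "wrist_torque": the same for the moment, N m; "finger_gap": finger opening in m.
Only numpy, scipy, OpenCV 4.12 (cv2) and the standard library are available. Lean on these libraries where they do the work, as an engineer would, in place of code of your own. Each camera call takes 0.05 s, during which the arm holds its last target.

### The job

Weigh the squat banded rock block that is boxed in between two taller rocks in the wooden rack. First clear the drill core, the six-sided column and the brass weight that stands on the balance pan onto the aluminium tray, all three standing upright; only then set the block gently, flat and centred, on the balance pan, with the two rocks still on the tray. Finally stand the core and the column upright in the rack, each exactly where it was at the start; the brass weight stays on the tray and the block stays on the pan. Never tip any of them over or press hard on the balance.

Things in the scene. Friction and masses are not known exactly. Their poses are not given: they have to be found in the camera images.
- rack: Fixed plywood trough holding three rocks in a row: outer 76 mm (its x) by 232 mm (its y, the row's direction) by 38 mm high; inside 60 by 216 mm. Walls 8 mm thick, inner floor 8 mm above the table, walls 30 mm above that floor. Origin: centre of its underside, on the table. At the start the block stands in the middle and the two taller rocks near y = +58 mm and y = -58 mm, which rock at which side varies.
- tray: Fixed low aluminium tray, empty at the start: outer 150 mm (its x) by 230 mm (its y), rim 14 mm high and 4 mm thick, floor 4 mm above the table. Origin: centre of its underside, on the table.
- balance: Fixed white laboratory balance, 190 mm (its x) by 160 mm (its y), with a grey display panel on its -x side and a round steel pan of 120 mm diameter whose top is 62 mm above the table (the housing round it is 50 mm high). Origin: on the table, vertically below the centre of the pan. The pan is rigid, it does not sink. Pressing on it with more than 80 N is too hard.
- core: Loose grey drill core, an upright round cylinder 46 mm in diameter and 80 mm high, about 0.36 kg. Origin: centre of its underside, z up along its axis.
- column: Loose dark basalt column piece, an upright six-sided prism 44 mm across flats (51 mm across corners) and 70 mm high, about 0.34 kg. Two of its flats face its +x and -x, the others are 60 degrees round. Origin: centre of its underside, z up.
- block: Loose squat sawn block of reddish rock with light bands, 46 mm (its x) by 44 mm (its y) by 34 mm high, about 0.19 kg. Origin: centre of its underside, z up. In the rack its x sides are about 7 mm from the walls, so it can be gripped only by its y sides, once both neighbours are gone.
- weight: Loose brass check weight standing on the balance pan at the start: a cylinder 30 mm in diameter and 30 mm high with a small knob (18 mm diameter) on top, 44 mm high in all, about 0.2 kg. Origin: centre of its underside, z up.

How it is judged:
By the outcome, as a careful person would: the job done as asked, in the order asked, and still so for the second after the job is handed in, with the robot touching nothing.
It also fails if it takes over 128 s, if anything falls off the work surface, if the arm or the gripper's body presses on something with over 40 N, if the wrist force passes 120 N, or if a joint passes its speed limit or range.

## Working session

There is one attempt and no reset: what is moved stays moved. The work goes in short steps, Python scripts to look and compute and a tool call to move; the robot and the scene stay as the last step left them, time stands still between calls to the robot, and variables do not carry over. Pictures are saved under pics/ and viewed, and the job is handed in when it is done.

Besides the shell and the picture viewer there is one more tool, called by a JSON object that holds its "method" and its "body", one argument or row to a line. drive_tool: Moves the arm, as the interface text tells. Its arguments: {"type":"object","properties":{"plan":{"type":"array"},"jaw":{"type":"number"},"squeeze":{"type":"number"}},"required":["plan"]}

```bash
mkdir -p pics; ls
cat > h.py <<'E'
import numpy as np, cv2
from rig import bot, optics
def K(c):
    f=c["image"].shape[0]/2/np.tan(np.radians(c["fovy"])/2)
    return np.array([[f,0,c["cx"]],[0,f,c["cy"]],[0,0,1]])
def save(c,n,crop=None,s=1):
    im=c["image"][...,::-1]
    if crop: x0,y0,x1,y1=crop; im=im[y0:y1,x0:x1]
    cv2.imwrite("pics/"+n,cv2.resize(im,None,fx=s,fy=s,interpolation=cv2.INTER_CUBIC))
def proj(c,P):
    return cv2.projectPoints(np.atleast_2d(np.array(P,float)),np.array(c["rvec"],float),np.array(c["tvec"],float),K(c),None)[0][:,0]
def ray(c,uv,z):
    R=cv2.Rodrigues(np.array(c["rvec"],float))[0];t=np.array(c["tvec"],float)
    d=R.T@np.linalg.inv(K(c))@np.array([uv[0],uv[1],1.]);o=-R.T@t
    return o+d*(z-o[2])/d[2]
E
python3 - <<'E'
from h import *
print(bot.get_obs())
for n in("scene","top"):
    c=optics.camera(n);save(c,n+"0.png",s=1.5)
    print(n,{k:v for k,v in c.items() if k!="image"}, -cv2.Rodrigues(np.array(c["rvec"],float))[0].T@np.array(c["tvec"]))
    for q in "rack tray balance core column block weight".split():
        r=optics.outline_of(c,q)
        print(q,[(round(d["p"],2),np.round(d["position"]),d["pixels"].sum()) for d in r[:3]])
E
```

```text
pics
{'time_s': 0.0, 'joint_positions': array([ 1.12929232,  0.70710385, -0.02763458,  1.48500024,  0.02203583,
        0.95092259, -0.07548351]), 'dq': array([-0.00106043, -0.00010245,  0.00036026, -0.00065596, -0.00040351,
        0.0019702 , -0.00014693]), 'effort': array([-4.54854540e-03, -8.83239770e+01,  1.23385895e+00, -2.36183918e+01,
        1.68240373e-02,  6.40910657e-03,  9.64614287e-06]), 'ee_pos': array([ 0.22370347, -0.52940319,  0.23082654]), 'ee_rot': array([-2.61788495e+00,  1.73569880e+00,  1.52608793e-03]), 'force': array([ 0.11217941, -0.52883909,  0.00259139]), 'wrist_torque': array([ 0.00033196,  0.0553943 , -0.02127532]), 'finger_gap': 0.08538842578806843}
scene {'fovy': 50.95878711933882, 'cx': 257.9803302724879, 'cy': 196.05958444737342, 'rvec': array([ 1.86531708,  1.27353518, -0.66169714]), 'tvec': array([-0.16659385, -0.2306654 ,  1.50628163]), 'shot': 1} [ 1.33388436 -0.34809053  0.67039531]
rack [(0.68, array([360., 186.]), np.int64(1273)), (0.54, array([138., 234.]), np.int64(3876))]
tray [(0.93, array([140., 234.]), np.int64(3911))]
balance [(0.86, ar
[... 180 characters left out ...]
4(197))]
weight [(0.7, array([276., 198.]), np.int64(198))]
top {'fovy': 52.75390912355138, 'cx': 254.92334052864177, 'cy': 185.9349889463829, 'rvec': array([ 2.12361399, -2.15996666,  0.15451549]), 'tvec': array([0.01558582, 0.53551084, 0.96343972]), 'shot': 2} [0.38687865 0.0029441  1.03225341]
rack [(0.76, array([136., 210.]), np.int64(1437)), (0.53, array([158., 201.]), np.int64(386))]
tray [(0.57, array([383., 201.]), np.int64(4899))]
balance [(0.9, array([253., 189.]), np.int64(4253))]
core [(0.85, array([109., 198.]), np.int64(426))]
column [(0.6, array([160., 201.]), np.int64(384))]
block [(0.85, array([136., 198.]), np.int64(351))]
weight [(0.52, array([252., 171.]), np.int64(100))]
```

View pics/scene0.png

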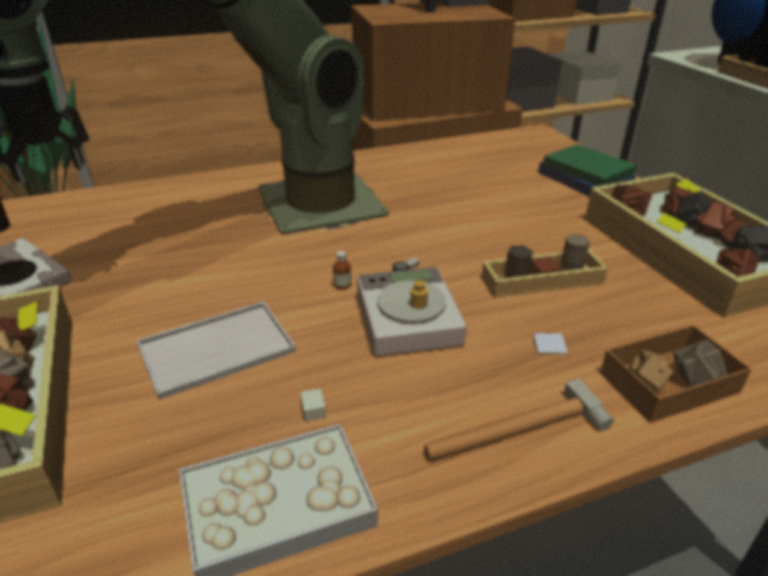

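View pics/top0.png

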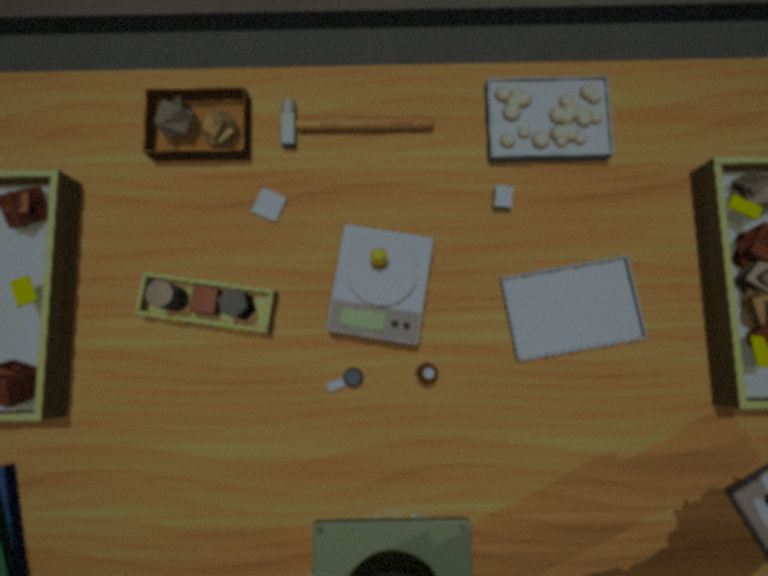

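```bash
cat > fit.py <<'E'
from h import *
from scipy.optimize import minimize
from scipy.spatial import ConvexHull
def box(lx,ly,z0,z1): return np.array([[sx*lx/2,sy*ly/2,z] for sx in(-1,1) for sy in(-1,1) for z in(z0,z1)])
def cyl(d,z0,z1,n=40,ph=0): 
    a=np.arange(n)*2*np.pi/n+ph
    return np.array([[d/2*np.cos(t),d/2*np.sin(t),z] for t in a for z in(z0,z1)])
M={"rack":[box(.076,.232,0,.038)],"tray":[box(.15,.23,0,.014)],"core":[cyl(.046,0,.08)],
"column":[cyl(.0508,0,.07,6,np.pi/6)],"block":[box(.046,.044,0,.034)],"weight":[cyl(.03,0,.03),cyl(.018,0.03,.044)],
"balance":[box(.19,.16,0,.05)],"pan":[cyl(.12,.062,.062)]}
def T(p,z,P):
    x,y,a=p; c,s=np.cos(a),np.sin(a)
    return np.c_[x+c*P[:,0]-s*P[:,1],y+s*P[:,0]+c*P[:,1],P[:,2]+z]
def sil(c,name,p,z,S=4):
    m=np.zeros((384*S,512*S),np.uint8)
    for P in M[name]:
        q=proj(c,T(p,z,P)); h=cv2.convexHull(((q+.5)*S*16).astype(np.int32))
        cv2.fillConvexPoly(m,h,1,shift=4)
    return cv2.resize(m.astype(np.float32),(512,384),interpolation=cv2.INTER_AREA)
def best(c,name):
    r=optics.outline_of(c,name)
    return r[0] if r else None
E
python3 - <<'E'
from fit import *
import pickle
C={n:optics.camera(n) for n in("scene","top")}
for n in C:
    D={q:optics.outline_of(C[n],q) for q in "rack tray balance core column block weight".split()}
    pickle.dump((C[n],D),open(f"s0_{n}.pkl","wb"))
    im=C[n]["image"][...,::-1].copy()
    col=[(0,255,255),(255,0,0),(255,0,255),(0,255,0),(255,255,0),(0,0,255),(255,255,255)]
    big=cv2.resize(im,None,fx=4,fy=4,interpolation=cv2.INTER_CUBIC)
    for k,q in enumerate(D):
        if D[q]:
            m=cv2.resize(D[q][0]["pixels"].astype(np.uint8),None,fx=4,fy=4,interpolation=cv2.INTER_NEAREST)
            cs,_=cv2.findContours(m,cv2.RETR_EXTERNAL,cv2.CHAIN_APPROX_NONE)
            cv2.drawContours(big,cs,-1,col[k],1)
    if n=="top":
        cv2.imwrite("pics/t1.png",big[640:1000,320:1140]); cv2.imwrite("pics/t2.png",big[640:1000,1280:1780])
        cv2.imwrite("pics/t1.png",cv2.resize(big[560:960,320:1180],(800,372)))
    else: cv2.imwrite("pics/s1.png",cv2.resize(big[560:1000,880:1660],(780,440)))
E
```

```text
(no output)
```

View pics/t1.png

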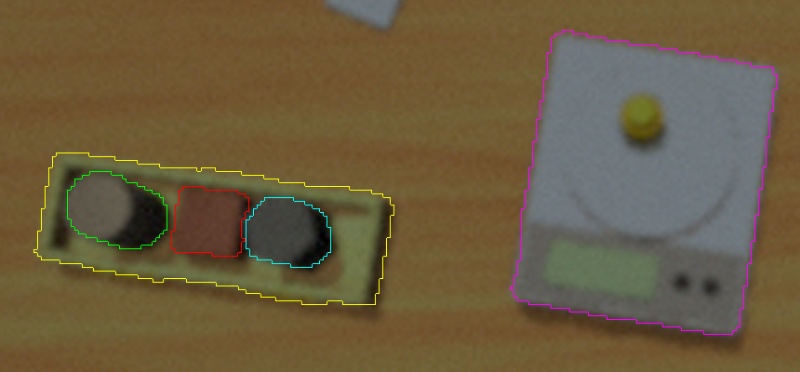

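View pics/s1.png

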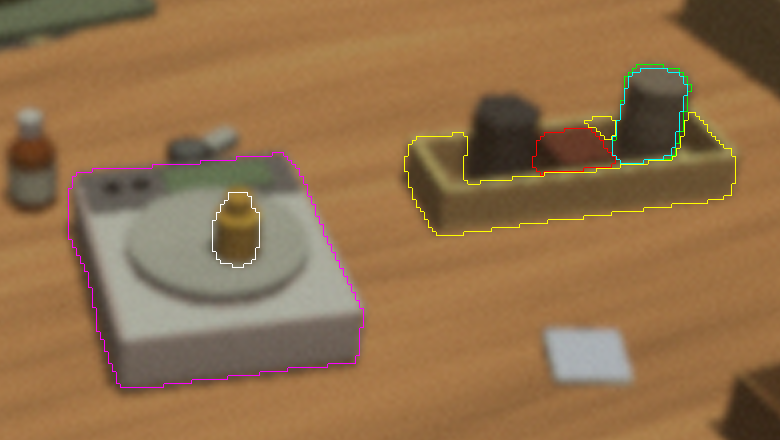

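```bash
cat >> fit.py <<'E'
def fit(name,views,p0,z,hull=False,steps=(.006,.006,.04),yaw=True,off=None):
    """views: list of (cam, mask, ignore or None)"""
    W=[]
    for c,m,ig in views:
        m=m.astype(np.float32)
        if hull:
            cs=np.argwhere(m>0)[:,::-1].astype(np.int32); mm=np.zeros(m.shape,np.uint8)
            cv2.fillConvexPoly(mm,cv2.convexHull(cs),1); m=mm.astype(np.float32)
        w=np.ones(m.shape,np.float32) if ig is None else (~ig).astype(np.float32)
        W.append((c,m,w))
    def f(d):
        p=list(p0[:3]); p[0]+=d[0];p[1]+=d[1]
        if yaw:p[2]+=d[2]
        e=0
        for c,m,w in W:
            s=sil(c,name,p,z); e+=(abs(s-m)*w).sum()/m.sum()
        return e
    n=3 if yaw else 2
    b=None
    s0=np.vstack([np.zeros(n),np.diag(steps[:n])])
    x=np.zeros(n)
    for _ in range(3):
        r=minimize(f,x,method="Nelder-Mead",options=dict(initial_simplex=s0*(1 if _%2==0 else -1)+x,xatol=5e-5,fatol=1e-5)); x=r.x
    p=np.array(p0[:3],float); p[:n]+=x
    return p,r.fun
E
cat > m0.py <<'E'
from fit import *
import pickle
V={n:pickle.load(open(f"s0_{n}.pkl","rb")) for n in("scene","top")}
cs,ds=V["scene"];ct,dt=V["top"]
init={"rack":(136,205,.038),"tray":(383,206,.01),"balance":(253,189,.05)}
R={}
for q in init:
    u,v,z=init[q]; p=ray(ct,(u,v),z); 
    for nm,vs in (("top",[(ct,dt[q][0]["pixels"],None)]),("scene",[(cs,ds[q][0]["pixels"],None)]),("both",[(ct,dt[q][0]["pixels"],None),(cs,ds[q][0]["pixels"],None)])):
        p0=[p[0],p[1],{"rack":-.1,"tray":.1,"balance":-.1}[q]]
        r=fit(q,vs,p0,0,hull=True); print(q,nm,np.round(r[0],4),round(r[1],3))
    R[q]=r[0]
pickle.dump(R,open("R.pkl","wb"))
E
python3 m0.py
```

```text
rack top [ 0.5046  0.3153 -0.1496] 0.081
rack scene [ 0.5044  0.3129 -0.1685] 0.039
rack both [ 0.5042  0.314  -0.1514] 0.126
tray top [ 0.4856 -0.3259  0.155 ] 0.025
tray scene [ 0.4862 -0.328   0.1556] 0.048
tray both [ 0.4858 -0.3266  0.1602] 0.08
balance top [ 0.5292  0.0122 -0.1757] 0.024
balance scene [ 0.5224  0.0112 -0.1753] 0.037
balance both [ 0.5278  0.0114 -0.1801] 0.091
```

```bash
cat > ov.py <<'E'
from fit import *
def overlay(c,items,fn,crop,s=4):
    x0,y0,x1,y1=crop
    big=cv2.resize(c["image"][y0:y1,x0:x1,::-1],None,fx=s,fy=s,interpolation=cv2.INTER_CUBIC)
    for name,p,z,col in items:
        for P in M[name]:
            q=(proj(c,T(p,z,P))+.5-[x0,y0])*s
            h=cv2.convexHull(q.astype(np.float32)).astype(np.int32)
            cv2.polylines(big,[h],True,col,1)
            zt=P[:,2].max(); h=cv2.convexHull(q[P[:,2]==zt].astype(np.float32)).astype(np.int32)
            cv2.polylines(big,[h],True,col,1)
    cv2.imwrite("pics/"+fn,big)
E
python3 - <<'E'
from ov import *
import pickle
R=pickle.load(open("R.pkl","rb"))
ct=pickle.load(open("s0_top.pkl","rb"))[0];cs=pickle.load(open("s0_scene.pkl","rb"))[0]
I=[("rack",R["rack"],0,(0,255,255)),("balance",R["balance"],0,(255,0,255)),("tray",R["tray"],0,(255,0,0))]
overlay(ct,I,"o1.png",(80,140,280,240)); overlay(cs,I,"o2.png",(220,150,420,250));overlay(ct,I,"o3.png",(310,150,450,260))
E
```

```text
(no output)
```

View pics/o1.png

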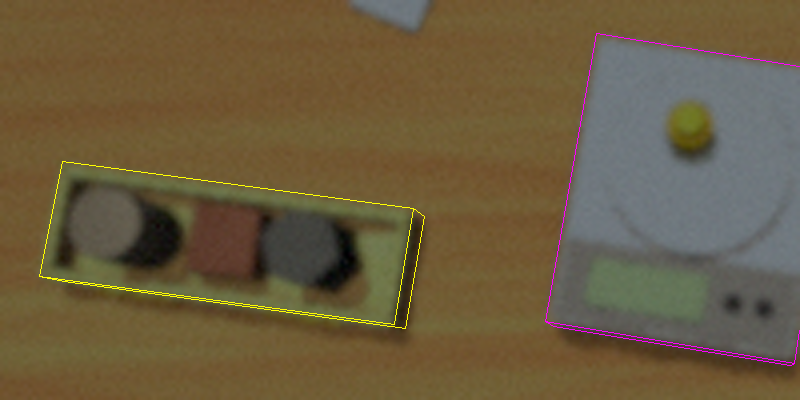

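View pics/o2.png

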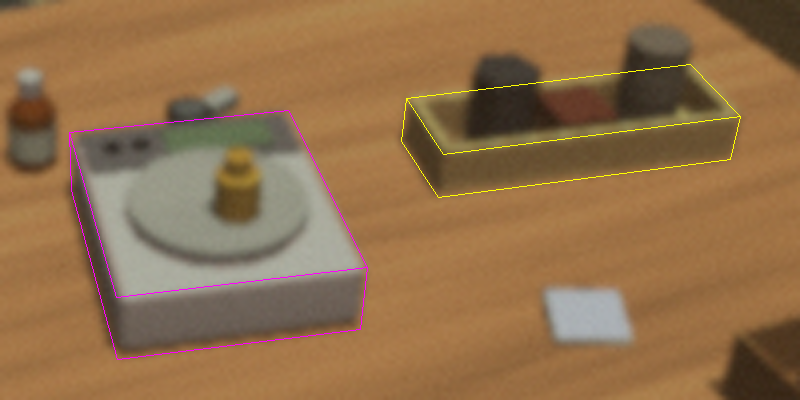

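View pics/o3.png

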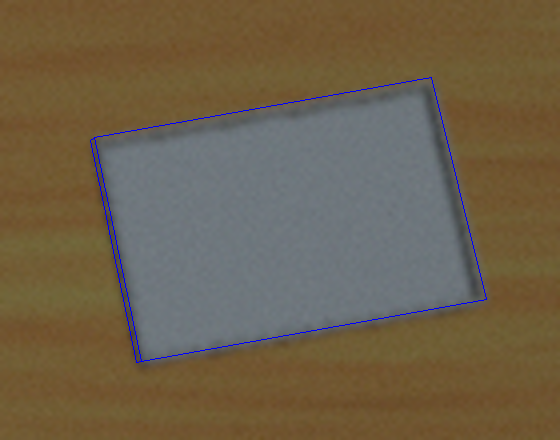

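```bash
cat > m1.py <<'E'
from ov import *
import pickle
R=pickle.load(open("R.pkl","rb"))
ct,dt=pickle.load(open("s0_top.pkl","rb"));cs,ds=pickle.load(open("s0_scene.pkl","rb"))
rk=R["rack"]
def off(P,d): return P+np.array([d[0],d[1],0])
M["wx"]=[off(box(.008,.232,0,.038),(.034,0))];M["wx2"]=[off(box(.008,.232,0,.038),(-.034,0))]
M["wy"]=[off(box(.076,.008,0,.038),(0,-.112))]
ig={}
for n,c in(("s",cs),("t",ct)):
    ig[n]=(sum(sil(c,w,rk,0) for w in("wx","wy","wx2"))>0.02)
for q in("core","column","block"): 
    print(q,"scene cands",[(round(d["p"],2),np.round(d["position"]),d["pixels"].sum()) for d in ds[q]],"top",[(round(d["p"],2),np.round(d["position"]),d["pixels"].sum()) for d in dt[q]])
def at(dy): return np.array([rk[0]-np.sin(rk[2])*dy,rk[1]+np.cos(rk[2])*dy,rk[2]])
blk=dt["block"][0]["pixels"]|dt["column"][0]["pixels"]
sb=ds["block"][0]["pixels"]
k=np.ones((5,5),np.uint8)
O={}
for q,dy in(("core",.058),("column",-.058),("block",0)):
    igt=ig["t"].copy(); igs=ig["s"].copy()
    oth={"core":["block"],"block":["column"],"column":[]}[q]
    for o in oth: igt|=cv2.dilate(dt[o][0]["pixels"].astype(np.uint8),k)>0
    if q!="block": igs|=cv2.dilate(sb.astype(np.uint8),k)>0
    sm={"core":[d for d in ds["core"]],"column":[d for d in ds["column"] if d["position"][0]<355],"block":ds["block"]}[q]
    vt=(ct,dt[q][0]["pixels"]&~igt,igt)
    vs=[(cs,sm[0]["pixels"]&~igs,igs)] if sm else []
    for nm,v in(("top",[vt]),("scene",vs),("both",[vt]+vs)):
        if not v: continue
        if q=="block" and nm!="top": continue
        r=fit(q,v,at(dy),.008,yaw=q!="core"); 
        d=r[0][:2]-rk[:2]; c,s=np.cos(rk[2]),np.sin(rk[2])
        print(q,nm,np.round(r[0],4),round(r[1],3),"in rack",np.round([c*d[0]+s*d[1],-s*d[0]+c*d[1]],4))
        if nm=="top" or nm=="both": O[q]=r[0]
# pan, weight
for nm,v in(("top",[(ct,dt["weight"][0]["pixels"],None)]),("scene",[(cs,ds["weight"][0]["pixels"],None)])):
    p=ray(ct,dt["weight"][0]["position"],.1)
    r=fit("weight",v,[p[0],p[1],0],.062,yaw=False); print("weight",nm,np.round(r[0],4),round(r[1],3)); O["weight_"+nm]=r[0]
pickle.dump((R,O),open("RO.pkl","wb"))
I=[("core",O["core"],.008,(0,255,0)),("column",O["column"],.008,(255,255,0)),("block",O["block"],.008,(0,0,255)),("weight",O["weight_top"],.062,(255,255,255)),("weight",O["weight_scene"],.062,(0,255,0)),("pan",R["balance"],0,(255,0,0))]
overlay(ct,I,"p1.png",(80,140,280,240)); overlay(cs,I,"p2.png",(220,150,420,250))
E
python3 m1.py
```

```text
core scene cands [(0.75, array([380., 171.]), np.int64(382))] top [(0.74, array([107., 198.]), np.int64(430))]
column scene cands [(0.6, array([378., 170.]), np.int64(345))] top [(0.61, array([162., 202.]), np.int64(355)), (0.25, array([380., 205.]), np.int64(5014))]
block scene cands [(0.68, array([358., 178.]), np.int64(181))] top [(0.63, array([136., 197.]), np.int64(331))]
core top [ 0.5138  0.3726 -0.1514] 0.079 in rack [0.0006 0.0594]
core scene [ 0.5124  0.3735 -0.1514] 0.051 in rack [-0.0009  0.06  ]
core both [ 0.5133  0.3728 -0.1514] 0.138 in rack [0.0001 0.0595]
column top [ 0.4986  0.2589 -0.1919] 0.111 in rack [ 0.0027 -0.0553]
column both [ 0.4986  0.2589 -0.1919] 0.111 in rack [ 0.0027 -0.0553]
block top [ 0.5095  0.316  -0.1128] 0.036 in rack [0.0049 0.0028]Traceback (most recent call last):
  File "m1.py", line 35, in <module>
    for nm,v in(("top",[(ct,dt["weight"][0]["pixels"],None)]),("scene",[(cs,ds["weight"][0]["pixels"],None)])):
                            ~~~~~~~~~~~~^^^
IndexError: list index out of range
```

Run:
```python
from h import *
import pickle
print(bot.get_obs()["time_s"])
S={"scene":[],"top":[]}
for n in S:
    for k in range(2):
        c=optics.camera(n); D={}
        for q in ["rack","core","column","block","weight"]:
            D[q]=[d for d in optics.outline_of(c,q)]
        S[n].append((c,D)); print(n,{q:[(round(d["p"],2),list(np.round(d["position"]))) for d in D[q]] for q in D})
pickle.dump(S,open("s1.pkl","wb"))
print(bot.get_obs()["time_s"])
```

```text
1.6
scene {'rack': [(0.78, [np.float64(361.0), np.float64(188.0)])], 'core': [(0.93, [np.float64(380.0), np.float64(168.0)])], 'column': [(0.54, [np.float64(343.0), np.float64(178.0)])], 'block': [(0.7, [np.float64(277.0), np.float64(199.0)]), (0.49, [np.float64(360.0), np.float64(176.0)])], 'weight': [(0.7, [np.float64(345.0), np.float64(176.0)]), (0.46, [np.float64(277.0), np.float64(199.0)])]}
scene {'rack': [(0.73, [np.float64(358.0), np.float64(188.0)])], 'core': [(0.66, [np.float64(380.0), np.float64(168.0)])], 'column': [(0.54, [np.float64(345.0), np.float64(178.0)])], 'block': [(0.74, [np.float64(359.0), np.float64(178.0)])], 'weight': [(0.64, [np.float64(279.0), np.float64(196.0)]), (0.25, [np.float64(363.0), np.float64(178.0)])]}
top {'rack': [(0.56, [np.float64(147.0), np.float64(211.0)])], 'core': [(0.94, [np.float64(106.0), np.float64(196.0)]), (0.27, [np.float64(135.0), np.float64(198.0)])], 'column': [(0.73, [np.float64(161.0), np.float64(203.0)])], 'block': [(0.76, [np.float64(136.0), np.float64(199.0)])], 'weight': [(0.57, [np.float64(251.0), np.float64(174.0)])]}
top {'rack': [(0.85, [np.float64(144.0), np.float64(208.0)]), (0.15, [np.float64(254.0), np.float64(189.0)])], 'core': [(0.83, [np.float64(106.0), np.float64(196.0)])], 'column': [(0.8, [np.float64(158.0), np.float64(202.0)])], 'block': [(0.74, [np.float64(137.0), np.float64(198.0)])], 'weight': [(0.53, [np.float64(252.0), np.float64(170.0)])]}
2.8
```

```bash
cat > m2.py <<'E'
from ov import *
import pickle
R=pickle.load(open("R.pkl","rb")); S=pickle.load(open("s1.pkl","rb"))
S["top"].append(pickle.load(open("s0_top.pkl","rb")));S["scene"].append(pickle.load(open("s0_scene.pkl","rb")))
rk=R["rack"]
def off(P,d): return P+np.array([d[0],d[1],0])
M["wx"]=[off(box(.008,.232,0,.038),(.034,0))];M["wx2"]=[off(box(.008,.232,0,.038),(-.034,0))]
M["wy"]=[off(box(.076,.008,0,.038),(0,-.112))]
px={"scene":{"core":(380,168),"column":(345,177),"block":(359,177),"weight":(277,198)},"top":{"core":(107,197),"column":(160,202),"block":(136,198),"weight":(252,172)}}
k=np.ones((5,5),np.uint8)
ct=S["top"][0][0];cs=S["scene"][0][0]
def at(dy): return np.array([rk[0]-np.sin(rk[2])*dy,rk[1]+np.cos(rk[2])*dy,rk[2]])
wp=ray(ct,(252,172),.1)
p0={"core":at(.058),"column":at(-.058),"block":at(0),"weight":np.array([wp[0],wp[1],0])}
A={}
for n in S:
    for c,D in S[n]:
        g={}
        for q in px[n]:
            m=[d for d in D.get(q,[]) if np.hypot(*(d["position"]-np.array(px[n][q])))<7]
            if m: g[q]=m[0]["pixels"]
        for q in g:
            igm=np.zeros((384,512),bool)
            if q!="weight":
                igm=sum(sil(c,w,rk,0) for w in("wx","wy","wx2"))>0.02
                oth={"top":{"core":["block"],"block":["column"],"column":[]},"scene":{"core":["block"],"block":["core","column"],"column":["block"]}}[n][q]
                for o in oth:
                    if o in g: igm=igm|(cv2.dilate(g[o].astype(np.uint8),k)>0)
            r=fit(q,[(c,g[q]&~igm,igm)],p0[q],.062 if q=="weight" else .008,yaw=q in("column","block"))
            print(q,n,np.round(r[0],4),round(r[1],3)); A.setdefault((q,n),[]).append(r[0])
    for c,D in S[n]:
        if D["rack"]:
            r=fit("rack",[(c,D["rack"][0]["pixels"],None)],rk,0,hull=True);print("rack",n,np.round(r[0],4),round(r[1],3))
O={}
for q in p0:
    O[q]=np.mean([np.median(A[(q,n)],0) for n in("top","scene") if (q,n) in A and not(q=="block" and n=="scene")],0)
    print(q,np.round(O[q],4))
pickle.dump(O,open("O.pkl","wb"))
I=[("core",O["core"],.008,(0,255,0)),("column",O["column"],.008,(255,255,0)),("block",O["block"],.008,(0,0,255)),("weight",O["weight"],.062,(255,255,255)),("pan",R["balance"],0,(255,0,0))]
overlay(ct,I,"p1.png",(80,140,280,240)); overlay(cs,I,"p2.png",(220,150,420,250))
E
python3 m2.py
```

```text
core scene [ 0.5135  0.373  -0.1514] 0.054
column scene [ 0.4975  0.2541 -0.2149] 0.065
block scene [ 0.5042  0.314  -0.1514] 0.0
weight scene [0.567  0.0119 0.    ] 0.073
core scene [ 0.5162  0.3708 -0.1514] 0.1
column scene [ 0.498   0.2536 -0.1396] 0.074
block scene [ 0.5042  0.314  -0.1514] 0.0
weight scene [0.5673 0.0118 0.    ] 0.05
core scene [ 0.5124  0.3735 -0.1514] 0.051
block scene [ 0.5042  0.32   -0.1514] 0.0
weight scene [0.567 0.012 0.   ] 0.106
rack scene [ 0.5036  0.3131 -0.1534] 0.04
rack scene [ 0.504   0.3138 -0.1629] 0.036
rack scene [ 0.5043  0.3125 -0.1692] 0.039
core top [ 0.5136  0.3739 -0.1514] 0.141
column top [ 0.4972  0.2588 -0.1982] 0.055
block top [ 0.5072  0.3172 -0.1194] 0.039
weight top [0.5677 0.0149 0.    ] 0.08
core top [ 0.5138  0.3753 -0.1514] 0.051
column top [ 0.4985  0.2579 -0.1934] 0.051
block top [ 0.5077  0.3138 -0.1182] 0.05
weight top [0.5683 0.0146 0.    ] 0.124
core top [ 0.5138  0.3726 -0.1514] 0.079
column top [ 0.4986  0.2589 -0.1919] 0.111
block top [ 0.5095  0.316  -0.1128] 0.036
rack top [ 0.5038  0.3167 -0.1529] 0.046
rack top [ 0.5035  0.3167 -0.1514] 0.04
rack top [ 0.5044  0.3162 -0.1443] 0.081
core [ 0.5136  0.3735 -0.1514]
column [ 0.4981  0.2563 -0.1853]
block [ 0.5077  0.316  -0.1182]
weight [0.5675 0.0133 0.    ]
```

View pics/p1.png

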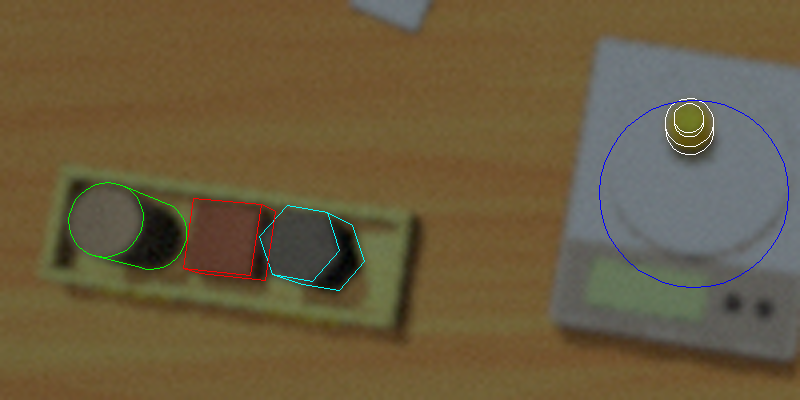

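View pics/p2.png

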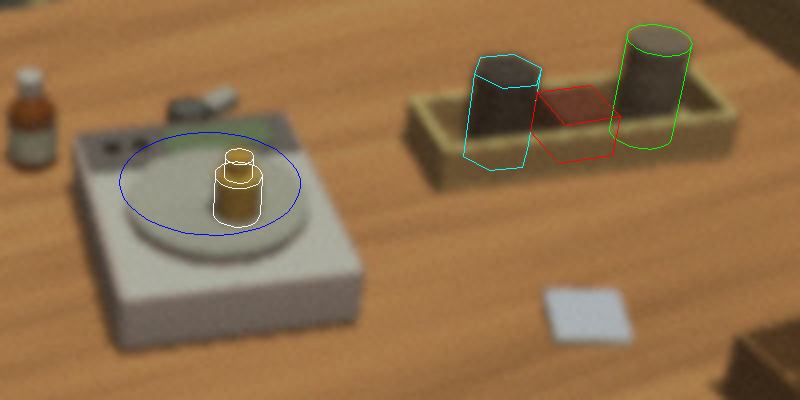

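```bash
cat > m3.py <<'E'
from ov import *
import pickle
from scipy.ndimage import map_coordinates,gaussian_filter
R=pickle.load(open("R.pkl","rb")); S=pickle.load(open("s1.pkl","rb"))
a=np.linspace(0,2*np.pi,180,endpoint=False)
def score(n,x,y,r=.06,z=.062):
    c=S[n][0][0]; 
    g=gaussian_filter(np.mean([s[0]["image"].astype(float).mean(2) for s in S[n]],0),.7)
    out=[]
    for rr in(r-.003,r+.003):
        q=proj(c,np.c_[x+rr*np.cos(a),y+rr*np.sin(a),np.full(a.shape,z)]); out.append(map_coordinates(g,[q[:,1],q[:,0]],order=1))
    return np.abs(out[0]-out[1]).mean() if n=="top" else np.median(np.abs(out[0]-out[1]))
b=R["balance"];c_,s_=np.cos(b[2]),np.sin(b[2])
for n in("top","scene"):
    res=[]
    for u in np.arange(-.01,.05,.001):
        for v in np.arange(-.012,.0125,.001):
            res.append((score(n,b[0]+c_*u-s_*v,b[1]+s_*u+c_*v),u,v))
    res.sort(reverse=True); print(n,[tuple(np.round(r,3)) for r in res[:5]])
    u,v=np.average([r[1:] for r in res[:5]],axis=0,weights=[r[0] for r in res[:5]])
    p=np.array([b[0]+c_*u-s_*v,b[1]+s_*u+c_*v,b[2]]);print(np.round(p,4))
    for m,cr in(("top",(200,130,310,250)),("scene",(230,160,330,260))): overlay(S[m][0][0],[("pan",p,0,(255,0,0))],f"pan_{n}_{m}.png",cr,5 if m=="top" else 5)
a_=[cv2.imread(f"pics/pan_{n}_{m}.png") for n in("top","scene") for m in("top","scene")]
a_=[cv2.resize(i,(400,300)) for i in a_]
cv2.imwrite("pics/pan.png",np.vstack([np.hstack(a_[:2]),np.hstack(a_[2:])]))
E
python3 m3.py
```

```text
top [(np.float64(5.484), np.float64(0.021), np.float64(0.004)), (np.float64(5.38), np.float64(0.021), np.float64(0.005)), (np.float64(5.368), np.float64(0.021), np.float64(0.003)), (np.float64(5.358), np.float64(0.022), np.float64(0.003)), (np.float64(5.328), np.float64(0.02), np.float64(0.004))]
[ 0.5492  0.0113 -0.1801]
scene [(np.float64(22.353), np.float64(0.036), np.float64(-0.004)), (np.float64(21.937), np.float64(0.036), np.float64(-0.005)), (np.float64(21.663), np.float64(0.036), np.float64(-0.003)), (np.float64(21.446), np.float64(0.035), np.float64(-0.004)), (np.float64(21.432), np.float64(0.037), np.float64(-0.004))]
[ 0.5625  0.001  -0.1801]
```

View pics/pan.png

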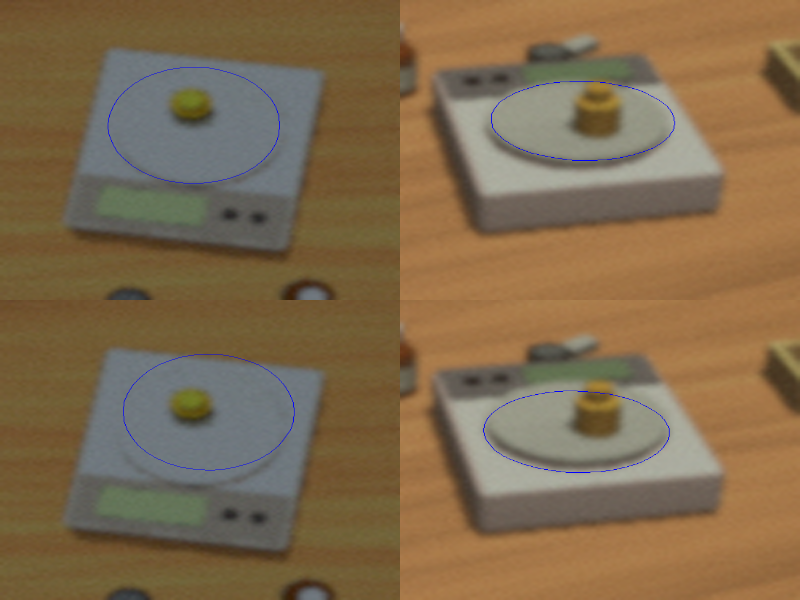

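{"method": "drive_tool", "body": {
  "plan": [
    {"slide":[26,28,0],"dr":[0,0,0.1]},
    {"slide":[26,28,0],"dr":[0,0,0.1]},
    {"slide":[26,28,0],"dr":[0,0,0.1]},
    {"slide":[26,28,0],"dr":[0,0,0.1]},
    {"slide":[26,28,0],"dr":[0,0,0.1]},
    {"slide":[26,28,0],"dr":[0,0,0.1]},
    {"slide":[26,28,0],"dr":[0,0,0.1]},
    {"slide":[26,28,0],"dr":[0,0,0.1]},
    {"slide":[26,28,0],"dr":[0,0,0.1]},
    {"slide":[26,28,0],"dr":[0,0,0.1]},
    {"slide":[3,39,0],"dr":[0,0,0]},
    {"slide":[3,39,0],"dr":[0,0,0]}
  ],
  "jaw": -1
}}

```text
time_s: 4.0
ee_pos: [0.4964, -0.1611, 0.2311]
ee_rot: [3.131, -0.216, 0.005]
force: [0.1, 0.8, 0.2]
finger_gap: 0.0855
```

{"method": "drive_tool", "body": {
  "plan": [
    {"slide":[1.5,44,0],"dr":[0,0,0]},
    {"slide":[1.5,44,0],"dr":[0,0,0]},
    {"slide":[1.5,44,0],"dr":[0,0,0]},
    {"slide":[1.5,44,0],"dr":[0,0,0]},
    {"slide":[1.5,44,0],"dr":[0,0,0]},
    {"slide":[1.5,44,0],"dr":[0,0,0]},
    {"slide":[1.5,44,-10],"dr":[0,0,0]},
    {"slide":[1.5,44,-15],"dr":[0,0,0]},
    {"slide":[1.5,44,-15],"dr":[0,0,0]},
    {"slide":[1.5,44,-15],"dr":[0,0,0]},
    {"slide":[1.5,44,-15],"dr":[0,0,0]},
    {"slide":[1,44,-10],"dr":[0,0,-0.01]}
  ]
}}

```text
time_s: 5.2
ee_pos: [0.5127, 0.3882, 0.1503]
ee_rot: [3.13, -0.235, 0.015]
force: [1.7, 0.1, 0.7]
finger_gap: 0.0856
```

{"method": "drive_tool", "body": {
  "plan": [
    {"slide":[0,5,0],"dr":[0,0,0]},
    {"slide":[0,0,0],"dr":[0,0,0]}
  ]
}}

```text
time_s: 5.4
ee_pos: [0.5098, 0.3992, 0.1476]
ee_rot: [3.131, -0.226, 0.01]
force: [0.4, -0.5, -0.1]
finger_gap: 0.085
```

```bash
cat >> h.py <<'E'
from scipy.spatial.transform import Rotation as Ro
def pose():
    o=bot.get_obs(); R=Ro.from_rotvec(o["ee_rot"]).as_matrix()
    print("t",round(o["time_s"],2),"pos",np.round(o["ee_pos"]*1000,1),"yaw",round(np.arctan2(R[1,0],R[0,0]),4),"tilt x,y",np.round(R[:2,2],4),"F",np.round(o["force"],1),"gap",round(o["finger_gap"]*1000,1),"q7",np.round(o["joint_positions"][[0,4,6]],2))
    return o
def togo(x,y,z,yaw):
    o=pose(); R=Ro.from_rotvec(o["ee_rot"]).as_matrix(); Rd=Ro.from_rotvec([np.pi,0,0]).as_matrix(); Rd=Ro.from_rotvec([0,0,yaw]).as_matrix()@Rd
    print("slide",np.round((np.array([x,y,z])-o["ee_pos"])*1000,1),"dr",np.round(Ro.from_matrix(Rd@R.T).as_rotvec(),4))
E
python3 -c "
from h import *
togo(.5136,.3735,.05,-.152)"
```

```text
t 5.4 pos [509.8 399.2 147.6] yaw -0.1438 tilt x,y [ 0.0065 -0.0025] F [ 0.4 -0.5 -0.1] gap 85.0 q7 [-0.65  0.16 -0.98]
slide [  3.8 -25.7 -97.6] dr [ 0.0025  0.0065 -0.0082]
```

{"method": "drive_tool", "body": {
  "plan": [
    {"slide":[2,-13,-10],"dr":[0.0025,0.0065,-0.008]},
    {"slide":[2,-13,-10],"dr":[0,0,0]},
    {"slide":[0,0,-8],"dr":[0,0,0]},
    {"slide":[0,0,0],"dr":[0,0,0]}
  ]
}}

```text
time_s: 5.8
ee_pos: [0.5146, 0.3703, 0.1198]
ee_rot: [-3.132, 0.241, -0.001]
force: [-0.2, 0.1, 0.3]
finger_gap: 0.0851
```

```bash
python3 -c "
from h import *
togo(.5136,.3735,.05,-.152)
c=optics.camera('top');save(c,'g1.png',(60,130,220,260),4)
c=optics.camera('scene');save(c,'g2.png',(280,80,460,230),4)"
```

```text
t 5.8 pos [514.6 370.3 119.8] yaw -0.1537 tilt x,y [0.0009 0.0002] F [-0.2  0.1  0.3] gap 85.1 q7 [-0.6   0.17 -0.96]
slide [ -1.    3.2 -69.8] dr [-0.0002  0.0009  0.0017]
```

View pics/g1.png

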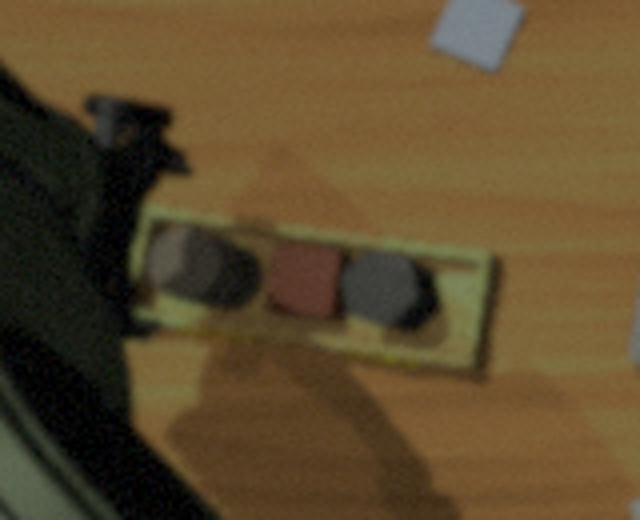

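View pics/g2.png

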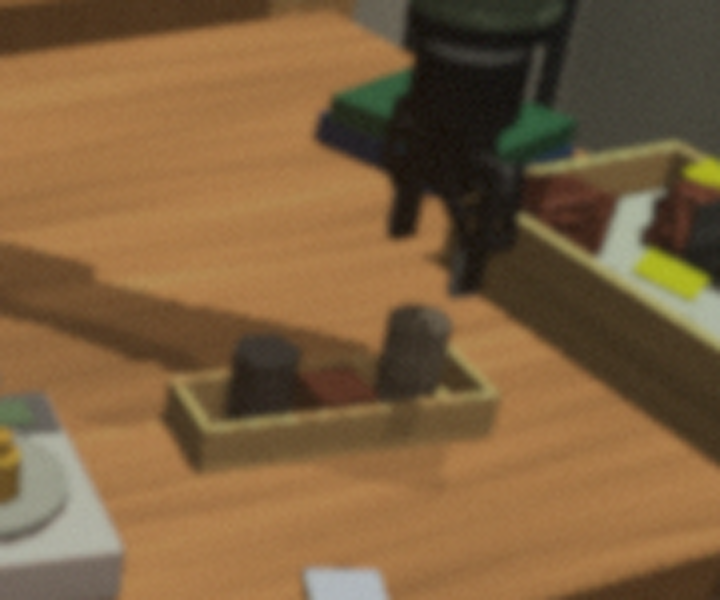

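```bash
python3 -c "
from h import *
c=optics.camera('scene')
x=np.array([np.cos(-.154),np.sin(-.154),0])
for z in(.12,.133): print(proj(c,[np.array([.5146,.3703,z])+s*x for s in(-.05,0,.05)]))"
```

```text
[[377.75556828 142.34019722]
 [385.71246332 150.18466435]
 [394.24001264 158.59172264]]
[[378.51842595 138.38871079]
 [386.55323277 146.14611156]
 [395.16813331 154.46357802]]
```

{"method": "drive_tool", "body": {
  "plan": [
    {"slide":[-1,3,-5],"dr":[0,0,0]},
    {"slide":[0,0,-10],"dr":[0,0,0]},
    {"slide":[0,0,-15],"dr":[0,0,0]},
    {"slide":[0,0,-15],"dr":[0,0,0]},
    {"slide":[0,0,-12],"dr":[0,0,0]},
    {"slide":[0,0,-6],"dr":[0,0,0]},
    {"slide":[0,0,0],"dr":[0,0,0]},
    {"slide":[0,0,0],"dr":[0,0,0]}
  ]
}}

```text
time_s: 6.75
ee_pos: [0.5128, 0.3767, 0.0538]
ee_rot: [-3.13, 0.236, -0.004]
force: [0.4, -0.1, 0.4]
finger_gap: 0.0852
```

```bash
python3 -c "
from h import *
togo(.5136,.3735,.05,-.152)"
```

```text
t 6.75 pos [512.8 376.7  53.8] yaw -0.1504 tilt x,y [0.0028 0.0028] F [ 0.4 -0.1  0.4] gap 85.2 q7 [-0.62  0.19 -0.98]
slide [ 0.8 -3.2 -3.8] dr [-0.0028  0.0028 -0.0016]
```

{"method": "drive_tool", "body": {
  "plan": [
    {"slide":[0.5,-3,-3],"dr":[-0.0028,0.0028,-0.0016]},
    {"slide":[0,0,0],"dr":[0,0,0]}
  ]
}}

```text
time_s: 6.95
ee_pos: [0.5137, 0.3736, 0.0515]
ee_rot: [-3.132, 0.239, -0.001]
force: [-0.1, 0.4, -0.2]
finger_gap: 0.0856
```

{"method": "drive_tool", "body": {
  "plan": [
    {"slide":[0,0,0],"dr":[0,0,0]},
    {"slide":[0,0,0],"dr":[0,0,0]},
    {"slide":[0,0,0],"dr":[0,0,0]},
    {"slide":[0,0,0],"dr":[0,0,0]},
    {"slide":[0,0,0],"dr":[0,0,0]},
    {"slide":[0,0,0],"dr":[0,0,0]}
  ],
  "jaw": 1,
  "squeeze": 40
}}

```text
time_s: 7.55
ee_pos: [0.514, 0.3738, 0.0524]
ee_rot: [-3.131, 0.239, -0.002]
force: [-0.6, -0.4, -0.8]
finger_gap: 0.0451
```

```bash
python3 -c "
from h import *
pose()"
```

```text
t 7.55 pos [514.  373.8  52.4] yaw -0.1524 tilt x,y [0.0016 0.0012] F [-0.6 -0.4 -0.8] gap 45.1 q7 [-0.61  0.19 -0.98]
```

{"method": "drive_tool", "body": {
  "plan": [
    {"slide":[0,0,5],"dr":[0,0,0]},
    {"slide":[0,0,15],"dr":[0,0,0]},
    {"slide":[0,0,30],"dr":[0,0,0]},
    {"slide":[0,0,35],"dr":[0,0,0]},
    {"slide":[0,0,30],"dr":[0,0,0]},
    {"slide":[0,-15,15],"dr":[0,0,0]},
    {"slide":[-1,-30,0],"dr":[0,0,0.02]},
    {"slide":[-1,-40,0],"dr":[0,0,0.02]},
    {"slide":[-1,-40,0],"dr":[0,0,0.02]},
    {"slide":[-1,-40,0],"dr":[0,0,0.02]},
    {"slide":[-1,-40,0],"dr":[0,0,0.02]},
    {"slide":[-1,-40,0],"dr":[0,0,0.02]}
  ]
}}

```text
time_s: 8.75
ee_pos: [0.5038, 0.1253, 0.1985]
ee_rot: [-3.135, 0.03, -0.01]
force: [0.7, -0.5, -3.6]
finger_gap: 0.0452
```

{"method": "drive_tool", "body": {
  "plan": [
    {"slide":[-1,-40,0],"dr":[0,0,0.02]},
    {"slide":[-1,-40,0],"dr":[0,0,0.02]},
    {"slide":[-1,-40,0],"dr":[0,0,0.02]},
    {"slide":[-1,-40,0],"dr":[0,0,0.02]},
    {"slide":[-1,-40,0],"dr":[0,0,0.02]},
    {"slide":[-1,-40,0],"dr":[0,0,0.02]},
    {"slide":[-1,-40,0],"dr":[0,0,0.02]},
    {"slide":[-1,-40,0],"dr":[0,0,0.02]},
    {"slide":[-1,-40,0],"dr":[0,0,0.02]},
    {"slide":[-1,-30,0],"dr":[0,0,0.01]},
    {"slide":[0,-15,0],"dr":[0,0,0]},
    {"slide":[0,0,0],"dr":[0,0,0]}
  ]
}}

```text
time_s: 9.95
ee_pos: [0.4885, -0.3045, 0.2117]
ee_rot: [3.127, 0.268, 0.022]
force: [-0.3, 0.1, -3.9]
finger_gap: 0.0453
```

```bash
python3 -c "
from h import *
togo(.4973,-.3977,.0495,.16)
c=optics.camera('scene');save(c,'c1.png',(50,80,250,280),3)"
```

```text
t 9.95 pos [ 488.5 -304.5  211.7] yaw 0.1711 tilt x,y [ 0.0144 -0.0021] F [-0.3  0.1 -3.9] gap 45.3 q7 [0.71 0.33 0.37]
slide [   8.8  -93.2 -162.2] dr [ 0.0022  0.0144 -0.0111]
```

View pics/c1.png

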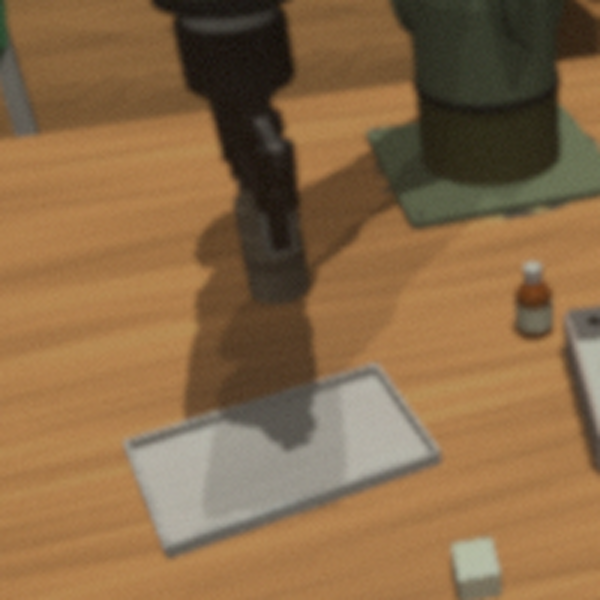

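{"method": "drive_tool", "body": {
  "plan": [
    {"slide":[3,-30,-15],"dr":[0.002,0.014,-0.01]},
    {"slide":[3,-30,-20],"dr":[0,0,0]},
    {"slide":[2,-25,-25],"dr":[0,0,0]},
    {"slide":[1,-7,-25],"dr":[0,0,0]},
    {"slide":[0,0,-20],"dr":[0,0,0]},
    {"slide":[0,0,-20],"dr":[0,0,0]},
    {"slide":[0,0,-12],"dr":[0,0,0]},
    {"slide":[0,0,0],"dr":[0,0,0]},
    {"slide":[0,0,0],"dr":[0,0,0]}
  ]
}}

```text
time_s: 10.9
ee_pos: [0.5022, -0.3902, 0.0772]
ee_rot: [3.129, 0.269, 0.009]
force: [-0.2, 0.2, -3.9]
finger_gap: 0.045
```

```bash
python3 -c "
from h import *
togo(.4973,-.3977,.0495,.16)"
```

```text
t 10.9 pos [ 502.2 -390.2   77.2] yaw 0.1713 tilt x,y [ 0.0055 -0.0009] F [-0.2  0.2 -3.9] gap 45.0 q7 [0.77 0.42 0.45]
slide [ -4.9  -7.5 -27.7] dr [ 0.001   0.0055 -0.0113]
```

{"method": "drive_tool", "body": {
  "plan": [
    {"slide":[-5,-7,-8],"dr":[0.001,0.006,-0.011]},
    {"slide":[0,0,-8],"dr":[0,0,0]},
    {"slide":[0,0,-6],"dr":[0,0,0]},
    {"slide":[0,0,-3],"dr":[0,0,0]},
    {"slide":[0,0,0],"dr":[0,0,0]}
  ]
}}

```text
time_s: 11.4
ee_pos: [0.4975, -0.3983, 0.0525]
ee_rot: [3.13, 0.25, 0.002]
force: [-0.4, -0.0, -3.2]
finger_gap: 0.0453
```

```bash
python3 -c "
from h import *
togo(.4973,-.3977,.0495,.16)"
```

```text
t 11.4 pos [ 497.5 -398.3   52.5] yaw 0.1592 tilt x,y [ 0.0013 -0.0018] F [-0.4 -0.  -3.2] gap 45.3 q7 [0.78 0.43 0.44]
slide [-0.2  0.6 -3. ] dr [0.0018 0.0013 0.0008]
```

{"method": "drive_tool", "body": {
  "plan": [
    {"slide":[0,0,-2],"dr":[0.002,0.001,0]},
    {"slide":[0,0,-1],"dr":[0,0,0]},
    {"slide":[0,0,-1],"dr":[0,0,0]},
    {"slide":[0,0,0],"dr":[0,0,0]}
  ]
}}

```text
time_s: 11.8
ee_pos: [0.4978, -0.3982, 0.0486]
ee_rot: [-3.131, -0.25, -0.001]
force: [0.2, -0.1, -3.6]
finger_gap: 0.0455
```

```bash
python3 -c "
from h import *
togo(.4973,-.3977,.0484,.16)"
```

```text
t 11.8 pos [ 497.8 -398.2   48.6] yaw 0.1594 tilt x,y [0.0008 0.0002] F [ 0.2 -0.1 -3.6] gap 45.5 q7 [0.78 0.43 0.44]
slide [-0.5  0.5 -0.2] dr [-0.0002  0.0008  0.0006]
```

Still hanging; edge down until the force changes.

{"method": "drive_tool", "body": {
  "plan": [
    {"slide":[0,0,-1],"dr":[0,0,0]},
    {"slide":[0,0,0],"dr":[0,0,0]}
  ]
}}

```text
time_s: 12.0
ee_pos: [0.498, -0.3987, 0.0485]
ee_rot: [3.131, 0.25, 0.002]
force: [0.1, 0.6, -4.0]
finger_gap: 0.0452
```

{"method": "drive_tool", "body": {
  "plan": [
    {"slide":[0,0,-0.7],"dr":[0,0,0]},
    {"slide":[0,0,0],"dr":[0,0,0]}
  ]
}}

```text
time_s: 12.2
ee_pos: [0.4981, -0.3989, 0.0484]
ee_rot: [3.13, 0.249, 0.003]
force: [-1.1, 0.9, -1.4]
finger_gap: 0.0453
```

{"method": "drive_tool", "body": {
  "plan": [
    {"slide":[0,0,0],"dr":[0,0,0]},
    {"slide":[0,0,0],"dr":[0,0,0]},
    {"slide":[0,0,0],"dr":[0,0,0]},
    {"slide":[0,0,0],"dr":[0,0,0]},
    {"slide":[0,0,0],"dr":[0,0,0]},
    {"slide":[0,0,10],"dr":[0,0,0]},
    {"slide":[0,0,20],"dr":[0,0,0]},
    {"slide":[0,0,30],"dr":[0,0,0]},
    {"slide":[0,0,30],"dr":[0,0,0]},
    {"slide":[0,20,20],"dr":[0,0,0]},
    {"slide":[0,40,10],"dr":[0,0,0]},
    {"slide":[0,40,0],"dr":[0,0,0]}
  ],
  "jaw": -1
}}

```text
time_s: 13.4
ee_pos: [0.4968, -0.3003, 0.1764]
ee_rot: [3.128, 0.239, 0.007]
force: [1.0, 0.6, 0.2]
finger_gap: 0.0852
```

```bash
python3 -c "
from h import *
pose()
c=optics.camera('scene');save(c,'c2.png',(50,80,250,280),3)"
```

```text
t 13.4 pos [ 496.8 -300.3  176.4] yaw 0.1524 tilt x,y [ 0.0048 -0.0038] F [1.  0.6 0.2] gap 85.2 q7 [0.68 0.36 0.32]
```

View pics/c2.png

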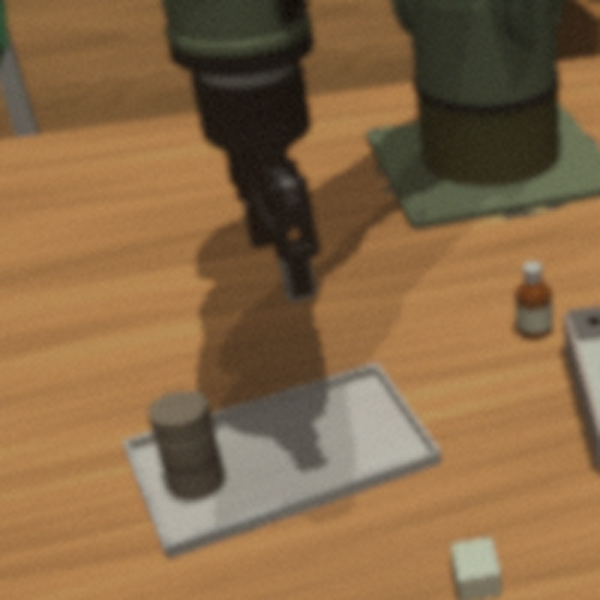

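{"method": "drive_tool", "body": {
  "plan": [
    {"slide":[0,40,3],"dr":[0,0,-0.02]},
    {"slide":[0,44,3],"dr":[0,0,-0.03]},
    {"slide":[0,44,0],"dr":[0,0,-0.03]},
    {"slide":[0,44,0],"dr":[0,0,-0.03]},
    {"slide":[0,44,0],"dr":[0,0,-0.03]},
    {"slide":[0,44,0],"dr":[0,0,-0.03]},
    {"slide":[0,44,0],"dr":[0,0,-0.03]},
    {"slide":[0,44,0],"dr":[0,0,-0.03]},
    {"slide":[0,44,0],"dr":[0,0,-0.03]},
    {"slide":[0,44,0],"dr":[0,0,-0.03]},
    {"slide":[0,44,0],"dr":[0,0,-0.03]},
    {"slide":[0,40,0],"dr":[0,0,-0.03]}
  ]
}}

```text
time_s: 14.65
ee_pos: [0.4949, 0.2449, 0.192]
ee_rot: [3.122, -0.328, 0.022]
force: [0.3, 0.4, 0.5]
finger_gap: 0.0852
```

{"method": "drive_tool", "body": {
  "plan": [
    {"slide":[0,10,-10],"dr":[0,0,0]},
    {"slide":[0,0,-20],"dr":[0,0,0]},
    {"slide":[0,0,-20],"dr":[0,0,0]},
    {"slide":[0,0,0],"dr":[0,0,0]},
    {"slide":[0,0,0],"dr":[0,0,0]}
  ]
}}

```text
time_s: 15.15
ee_pos: [0.4935, 0.2622, 0.1432]
ee_rot: [-3.123, 0.314, -0.025]
force: [-0.3, -0.2, 0.3]
finger_gap: 0.0857
```

```bash
python3 -c "
from h import *
togo(.4981,.2563,.047,-.19)"
```

```text
t 15.15 pos [493.5 262.2 143.2] yaw -0.2008 tilt x,y [0.0158 0.0011] F [-0.3 -0.2  0.3] gap 85.7 q7 [-0.48  0.16 -0.9 ]
slide [  4.6  -5.9 -96.2] dr [-0.0012  0.0158  0.0107]
```

{"method": "drive_tool", "body": {
  "plan": [
    {"slide":[4,-5,-10],"dr":[-0.001,0.016,0.011]},
    {"slide":[0,0,-15],"dr":[0,0,0]},
    {"slide":[0,0,-20],"dr":[0,0,0]},
    {"slide":[0,0,-20],"dr":[0,0,0]},
    {"slide":[0,0,-10],"dr":[0,0,0]},
    {"slide":[0,0,0],"dr":[0,0,0]},
    {"slide":[0,0,0],"dr":[0,0,0]}
  ]
}}

```text
time_s: 15.85
ee_pos: [0.5022, 0.2536, 0.069]
ee_rot: [-3.125, 0.299, -0.003]
force: [0.6, -0.1, 0.1]
finger_gap: 0.0852
```

```bash
python3 -c "
from h import *
togo(.4981,.2563,.047,-.19)"
```

```text
t 15.85 pos [502.2 253.6  69. ] yaw -0.1908 tilt x,y [0.0018 0.0021] F [ 0.6 -0.1  0.1] gap 85.2 q7 [-0.46  0.19 -0.89]
slide [ -4.1   2.7 -22. ] dr [-0.0021  0.0018  0.0008]
```

{"method": "drive_tool", "body": {
  "plan": [
    {"slide":[-4,2.5,-5],"dr":[-0.002,0.002,0.001]},
    {"slide":[0,0,-8],"dr":[0,0,0]},
    {"slide":[0,0,-5],"dr":[0,0,0]},
    {"slide":[0,0,-2],"dr":[0,0,0]},
    {"slide":[0,0,0],"dr":[0,0,0]}
  ]
}}

```text
time_s: 16.35
ee_pos: [0.4986, 0.2567, 0.0492]
ee_rot: [-3.126, 0.297, -0.002]
force: [0.1, -0.4, -0.8]
finger_gap: 0.0853
```

```bash
python3 -c "
from h import *
togo(.4981,.2563,.047,-.19)"
```

```text
t 16.35 pos [498.6 256.7  49.2] yaw -0.1893 tilt x,y [0.0017 0.0012] F [ 0.1 -0.4 -0.8] gap 85.3 q7 [-0.47  0.2  -0.9 ]
slide [-0.5 -0.4 -2.2] dr [-0.0012  0.0017 -0.0007]
```

{"method": "drive_tool", "body": {
  "plan": [
    {"slide":[-0.5,-0.4,-3],"dr":[-0.001,0.002,0]},
    {"slide":[0,0,0],"dr":[0,0,0]}
  ]
}}

```text
time_s: 16.55
ee_pos: [0.4981, 0.2563, 0.0461]
ee_rot: [-3.127, 0.297, 0.001]
force: [0.6, 0.3, 0.8]
finger_gap: 0.0852
```

{"method": "drive_tool", "body": {
  "plan": [
    {"slide":[0,0,0],"dr":[0,0,0]},
    {"slide":[0,0,0],"dr":[0,0,0]},
    {"slide":[0,0,0],"dr":[0,0,0]},
    {"slide":[0,0,0],"dr":[0,0,0]},
    {"slide":[0,0,0],"dr":[0,0,0]},
    {"slide":[0,0,0],"dr":[0,0,0]}
  ],
  "jaw": 1,
  "squeeze": 40
}}

```text
time_s: 17.15
ee_pos: [0.4982, 0.2564, 0.0465]
ee_rot: [-3.127, 0.297, 0.0]
force: [0.9, 0.2, -0.9]
finger_gap: 0.0443
```

```bash
python3 -c "
from h import *
pose()"
```

```text
t 17.15 pos [498.2 256.4  46.5] yaw -0.1893 tilt x,y [-0.0001  0.0005] F [ 0.9  0.2 -0.9] gap 44.3 q7 [-0.47  0.2  -0.9 ]
```

{"method": "drive_tool", "body": {
  "plan": [
    {"slide":[0,0,5],"dr":[0,0,0]},
    {"slide":[0,0,15],"dr":[0,0,0]},
    {"slide":[0,0,30],"dr":[0,0,0]},
    {"slide":[0,0,35],"dr":[0,0,0]},
    {"slide":[0,0,30],"dr":[0,0,0]},
    {"slide":[0,-15,10],"dr":[0,0,0]},
    {"slide":[-1,-30,0],"dr":[0,0,0.02]},
    {"slide":[-1,-40,0],"dr":[0,0,0.03]},
    {"slide":[-1,-40,0],"dr":[0,0,0.03]},
    {"slide":[-1,-40,0],"dr":[0,0,0.03]},
    {"slide":[-1,-40,0],"dr":[0,0,0.03]},
    {"slide":[-1,-40,0],"dr":[0,0,0.03]}
  ]
}}

```text
time_s: 18.35
ee_pos: [0.4868, 0.0036, 0.176]
ee_rot: [3.14, -0.009, -0.007]
force: [1.3, -0.6, -3.1]
finger_gap: 0.0439
```

{"method": "drive_tool", "body": {
  "plan": [
    {"slide":[-1,-40,0],"dr":[0,0,0.03]},
    {"slide":[-1,-40,0],"dr":[0,0,0.03]},
    {"slide":[-1,-40,0],"dr":[0,0,0.03]},
    {"slide":[-1,-40,0],"dr":[0,0,0.03]},
    {"slide":[-1,-40,0],"dr":[0,0,0.03]},
    {"slide":[-1,-40,0],"dr":[0,0,0]},
    {"slide":[-1,-30,0],"dr":[0,0,0]},
    {"slide":[0,-15,0],"dr":[0,0,0]},
    {"slide":[0,0,0],"dr":[0,0,0]},
    {"slide":[0,0,0],"dr":[0,0,0]}
  ]
}}

```text
time_s: 19.35
ee_pos: [0.4684, -0.3041, 0.1728]
ee_rot: [3.131, 0.22, -0.02]
force: [0.2, 0.9, -3.1]
finger_gap: 0.0437
```

```bash
python3 -c "
from h import *
togo(.4858,-.3266,.0425,.16)"
```

```text
t 19.35 pos [ 468.4 -304.1  172.8] yaw 0.14 tilt x,y [-0.0128 -0.0034] F [ 0.2  0.9 -3.1] gap 43.7 q7 [0.71 0.37 0.31]
slide [  17.4  -22.5 -130.3] dr [ 0.0035 -0.0128  0.02  ]
```

{"method": "drive_tool", "body": {
  "plan": [
    {"slide":[6,-8,-10],"dr":[0.003,-0.013,0.02]},
    {"slide":[6,-8,-20],"dr":[0,0,0]},
    {"slide":[3,-4,-25],"dr":[0,0,0]},
    {"slide":[0,0,-20],"dr":[0,0,0]},
    {"slide":[0,0,-15],"dr":[0,0,0]},
    {"slide":[0,0,-5],"dr":[0,0,0]},
    {"slide":[0,0,0],"dr":[0,0,0]}
  ]
}}

```text
time_s: 20.05
ee_pos: [0.4857, -0.3221, 0.0709]
ee_rot: [-3.128, -0.272, -0.006]
force: [-0.2, 0.6, -2.8]
finger_gap: 0.0442
```

```bash
python3 -c "
from h import *
togo(.4858,-.3266,.0425,.16)"
```

```text
t 20.05 pos [ 485.7 -322.1   70.9] yaw 0.1735 tilt x,y [0.0037 0.0019] F [-0.2  0.6 -2.8] gap 44.2 q7 [0.7  0.45 0.3 ]
slide [  0.1  -4.5 -28.4] dr [-0.0019  0.0037 -0.0135]
```

{"method": "drive_tool", "body": {
  "plan": [
    {"slide":[0,-4,-8],"dr":[-0.002,0.004,-0.013]},
    {"slide":[0,0,-8],"dr":[0,0,0]},
    {"slide":[0,0,-6],"dr":[0,0,0]},
    {"slide":[0,0,-2],"dr":[0,0,0]},
    {"slide":[0,0,0],"dr":[0,0,0]},
    {"slide":[0,0,0],"dr":[0,0,0]}
  ]
}}

```text
time_s: 20.65
ee_pos: [0.4867, -0.3266, 0.0464]
ee_rot: [3.13, 0.252, 0.003]
force: [-0.1, 0.2, -2.9]
finger_gap: 0.0442
```

```bash
python3 -c "
from h import *
togo(.4858,-.3266,.0425,.16)"
```

```text
t 20.65 pos [ 486.7 -326.6   46.4] yaw 0.1606 tilt x,y [ 0.0019 -0.0014] F [-0.1  0.2 -2.9] gap 44.2 q7 [0.69 0.47 0.29]
slide [-0.9  0.  -3.9] dr [ 0.0014  0.0019 -0.0006]
```

{"method": "drive_tool", "body": {
  "plan": [
    {"slide":[-0.5,0,-2.5],"dr":[0.001,0.002,0]},
    {"slide":[0,0,-1.5],"dr":[0,0,0]},
    {"slide":[0,0,-0.7],"dr":[0,0,0]},
    {"slide":[0,0,0],"dr":[0,0,0]}
  ]
}}

```text
time_s: 21.05
ee_pos: [0.4866, -0.327, 0.0426]
ee_rot: [3.13, 0.251, 0.001]
force: [0.4, 1.2, -2.9]
finger_gap: 0.0442
```

{"method": "drive_tool", "body": {
  "plan": [
    {"slide":[0,0,-0.7],"dr":[0,0,0]},
    {"slide":[0,0,0],"dr":[0,0,0]}
  ]
}}

```text
time_s: 21.25
ee_pos: [0.4867, -0.3272, 0.0425]
ee_rot: [3.129, 0.251, 0.002]
force: [-0.4, 0.6, -3.7]
finger_gap: 0.0438
```

{"method": "drive_tool", "body": {
  "plan": [
    {"slide":[0,0,-1.2],"dr":[0,0,0]},
    {"slide":[0,0,0],"dr":[0,0,0]}
  ]
}}

```text
time_s: 21.45
ee_pos: [0.4868, -0.3278, 0.0424]
ee_rot: [3.128, 0.251, 0.003]
force: [0.2, -0.1, -2.6]
finger_gap: 0.0438
```

{"method": "drive_tool", "body": {
  "plan": [
    {"slide":[0,0,0],"dr":[0,0,0]},
    {"slide":[0,0,0],"dr":[0,0,0]},
    {"slide":[0,0,0],"dr":[0,0,0]},
    {"slide":[0,0,0],"dr":[0,0,0]},
    {"slide":[0,0,0],"dr":[0,0,0]}
  ],
  "jaw": -1
}}

```text
time_s: 21.95
ee_pos: [0.4872, -0.3278, 0.0423]
ee_rot: [3.128, 0.251, 0.004]
force: [0.1, -0.7, -0.5]
finger_gap: 0.0856
```

```bash
python3 -c "
from h import *
pose()"
```

```text
t 21.95 pos [ 487.2 -327.8   42.3] yaw 0.16 tilt x,y [ 0.0031 -0.0035] F [ 0.1 -0.7 -0.5] gap 85.6 q7 [0.69 0.47 0.28]
```

{"method": "drive_tool", "body": {
  "plan": [
    {"slide":[0,0,10],"dr":[0,0,0]},
    {"slide":[0,0,20],"dr":[0,0,0]},
    {"slide":[0,0,30],"dr":[0,0,0]},
    {"slide":[0,0,35],"dr":[0,0,0]},
    {"slide":[0,20,20],"dr":[0,0,0]},
    {"slide":[0,40,10],"dr":[0,0,0]},
    {"slide":[5,40,0],"dr":[0,0,0]},
    {"slide":[10,40,0],"dr":[0,0,0]},
    {"slide":[10,40,0],"dr":[0,0,0]},
    {"slide":[10,40,0],"dr":[0,0,0]},
    {"slide":[10,40,0],"dr":[0,0,0]},
    {"slide":[0,0,0],"dr":[0,0,0]}
  ]
}}

```text
time_s: 23.15
ee_pos: [0.5315, -0.0577, 0.1805]
ee_rot: [3.127, 0.247, 0.015]
force: [1.0, -1.1, 0.3]
finger_gap: 0.0854
```

```bash
python3 -c "
from h import *
togo(.5675,.0133,.067,0)
c=optics.camera('scene');save(c,'c3.png',(50,80,400,280),2)"
```

```text
t 23.15 pos [531.5 -57.7 180.5] yaw 0.1577 tilt x,y [ 0.0096 -0.0037] F [ 1.  -1.1  0.3] gap 85.4 q7 [ 0.23  0.33 -0.12]
slide [  36.    71.  -113.5] dr [ 0.0045  0.0093 -0.1577]
```

View pics/c3.png

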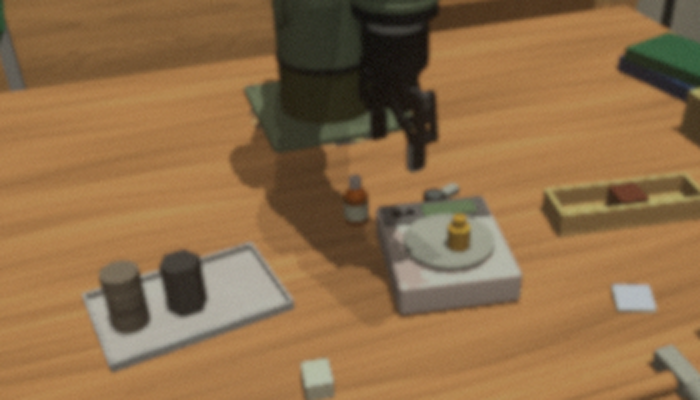

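{"method": "drive_tool", "body": {
  "plan": [
    {"slide":[12,25,-10],"dr":[0.004,0.009,0]},
    {"slide":[12,25,-15],"dr":[0,0,0]},
    {"slide":[8,15,-10],"dr":[0,0,0]},
    {"slide":[0,0,-8],"dr":[0,0,0]},
    {"slide":[0,0,0],"dr":[0,0,0]},
    {"slide":[0,0,0],"dr":[0,0,0]}
  ]
}}

```text
time_s: 23.8
ee_pos: [0.5633, -0.0006, 0.1388]
ee_rot: [3.128, 0.233, 0.001]
force: [-0.0, -0.3, -0.3]
finger_gap: 0.0854
```

```bash
python3 -c "
from h import *
togo(.5675,.0133,.067,.16)"
```

```text
t 23.8 pos [563.3  -0.6 138.8] yaw 0.1484 tilt x,y [ 0.0013 -0.005 ] F [-0.  -0.3 -0.3] gap 85.4 q7 [ 0.1   0.34 -0.22]
slide [  4.2  13.9 -71.8] dr [0.005  0.0013 0.0116]
```

{"method": "drive_tool", "body": {
  "plan": [
    {"slide":[2,7,-5],"dr":[0.005,0.001,0.01]},
    {"slide":[2,7,-8],"dr":[0,0,0]},
    {"slide":[0,0,-10],"dr":[0,0,0]},
    {"slide":[0,0,-12],"dr":[0,0,0]},
    {"slide":[0,0,-8],"dr":[0,0,0]},
    {"slide":[0,0,0],"dr":[0,0,0]},
    {"slide":[0,0,0],"dr":[0,0,0]}
  ]
}}

```text
time_s: 24.5
ee_pos: [0.567, 0.012, 0.0925]
ee_rot: [3.131, 0.246, 0.0]
force: [-0.1, 0.2, 0.0]
finger_gap: 0.0854
```

```bash
python3 -c "
from h import *
togo(.5675,.0133,.067,.16)"
```

```text
t 24.5 pos [567.   12.   92.5] yaw 0.1566 tilt x,y [ 0.0001 -0.0005] F [-0.1  0.2  0. ] gap 85.4 q7 [ 0.06  0.37 -0.26]
slide [  0.5   1.3 -25.5] dr [0.0005 0.0001 0.0034]
```

{"method": "drive_tool", "body": {
  "plan": [
    {"slide":[0.5,1,-5],"dr":[0,0,0]},
    {"slide":[0,0,-8],"dr":[0,0,0]},
    {"slide":[0,0,-6],"dr":[0,0,0]},
    {"slide":[0,0,-3],"dr":[0,0,0]},
    {"slide":[0,0,0],"dr":[0,0,0]},
    {"slide":[0,0,0],"dr":[0,0,0]}
  ]
}}

```text
time_s: 25.1
ee_pos: [0.5678, 0.0129, 0.0689]
ee_rot: [3.131, 0.245, 0.001]
force: [-0.1, 0.6, -0.0]
finger_gap: 0.0857
```

```bash
python3 -c "
from h import *
togo(.5675,.0133,.068,.16)"
```

```text
t 25.1 pos [567.8  12.9  68.9] yaw 0.1563 tilt x,y [ 0.0008 -0.0005] F [-0.1  0.6 -0. ] gap 85.7 q7 [ 0.05  0.38 -0.27]
slide [-0.3  0.4 -0.9] dr [0.0005 0.0008 0.0037]
```

{"method": "drive_tool", "body": {
  "plan": [
    {"slide":[0,0,0],"dr":[0,0,0]},
    {"slide":[0,0,0],"dr":[0,0,0]},
    {"slide":[0,0,0],"dr":[0,0,0]},
    {"slide":[0,0,0],"dr":[0,0,0]},
    {"slide":[0,0,0],"dr":[0,0,0]},
    {"slide":[0,0,0],"dr":[0,0,0]},
    {"slide":[0,0,0],"dr":[0,0,0]}
  ],
  "jaw": 1,
  "squeeze": 35
}}

```text
time_s: 25.8
ee_pos: [0.5679, 0.0129, 0.0698]
ee_rot: [3.131, 0.245, 0.002]
force: [-0.3, -0.6, 0.1]
finger_gap: 0.0287
```

```bash
python3 -c "
from h import *
pose()
c=optics.camera('scene');save(c,'w1.png',(220,100,350,240),4)"
```

```text
t 25.8 pos [567.9  12.9  69.8] yaw 0.1562 tilt x,y [ 0.0015 -0.0006] F [-0.3 -0.6  0.1] gap 28.7 q7 [ 0.05  0.38 -0.27]
```

View pics/w1.png

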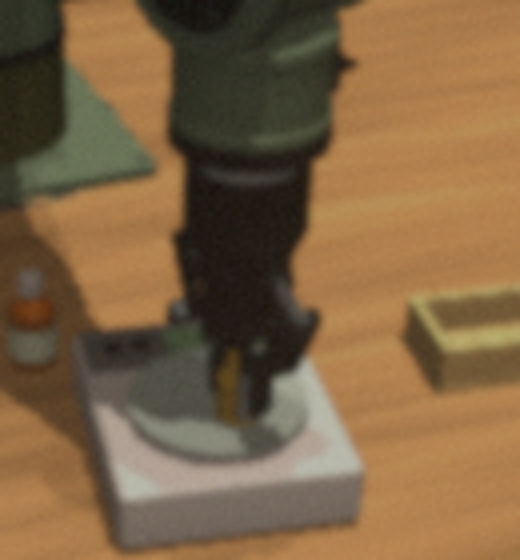

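{"method": "drive_tool", "body": {
  "plan": [
    {"slide":[0,0,4],"dr":[0,0,0]},
    {"slide":[0,0,12],"dr":[0,0,0]},
    {"slide":[0,0,25],"dr":[0,0,0]},
    {"slide":[0,0,30],"dr":[0,0,0]},
    {"slide":[-5,-15,20],"dr":[0,0,0]},
    {"slide":[-10,-30,0],"dr":[0,0,0]},
    {"slide":[-12,-35,0],"dr":[0,0,0]},
    {"slide":[-12,-35,0],"dr":[0,0,0]},
    {"slide":[-12,-35,0],"dr":[0,0,0]},
    {"slide":[-12,-35,0],"dr":[0,0,0]},
    {"slide":[-12,-35,0],"dr":[0,0,0]},
    {"slide":[-8,-20,0],"dr":[0,0,0]}
  ]
}}

```text
time_s: 27.05
ee_pos: [0.4812, -0.232, 0.1739]
ee_rot: [3.13, 0.256, 0.012]
force: [0.3, 0.2, -1.5]
finger_gap: 0.0286
```

{"method": "drive_tool", "body": {
  "plan": [
    {"slide":[0,0,0],"dr":[0,0,0]},
    {"slide":[0,0,0],"dr":[0,0,0]}
  ]
}}

```text
time_s: 27.25
ee_pos: [0.4798, -0.2351, 0.1754]
ee_rot: [3.129, 0.248, 0.012]
force: [0.2, 0.3, -2.3]
finger_gap: 0.0287
```

```bash
python3 -c "
from h import *
togo(.4743,-.2555,.0118,.16)"
```

```text
t 27.25 pos [ 479.8 -235.1  175.4] yaw 0.1583 tilt x,y [ 0.0077 -0.0026] F [ 0.2  0.3 -2.3] gap 28.7 q7 [0.6  0.38 0.19]
slide [  -5.5  -20.4 -163.6] dr [0.0026 0.0077 0.0018]
```

Weight held (−2 N); lower toward the +y end of the tray.

{"method": "drive_tool", "body": {
  "plan": [
    {"slide":[-3,-10,-10],"dr":[0.003,0.008,0]},
    {"slide":[-3,-8,-20],"dr":[0,0,0]},
    {"slide":[0,0,-25],"dr":[0,0,0]},
    {"slide":[0,0,-25],"dr":[0,0,0]},
    {"slide":[0,0,-20],"dr":[0,0,0]},
    {"slide":[0,0,-10],"dr":[0,0,0]},
    {"slide":[0,0,0],"dr":[0,0,0]},
    {"slide":[0,0,0],"dr":[0,0,0]}
  ]
}}

```text
time_s: 28.05
ee_pos: [0.475, -0.2517, 0.0603]
ee_rot: [-3.13, -0.26, 0.002]
force: [0.1, 0.2, -3.3]
finger_gap: 0.0284
```

```bash
python3 -c "
from h import *
togo(.4743,-.2555,.0118,.16)"
```

```text
t 28.05 pos [ 475.  -251.7   60.3] yaw 0.1656 tilt x,y [-0.0013  0.0011] F [ 0.1  0.2 -3.3] gap 28.4 q7 [0.58 0.48 0.14]
slide [ -0.7  -3.8 -48.5] dr [-0.0011 -0.0013 -0.0056]
```

{"method": "drive_tool", "body": {
  "plan": [
    {"slide":[-0.5,-2,-8],"dr":[-0.001,-0.001,-0.005]},
    {"slide":[0,0,-12],"dr":[0,0,0]},
    {"slide":[0,0,-12],"dr":[0,0,0]},
    {"slide":[0,0,-6],"dr":[0,0,0]},
    {"slide":[0,0,-3],"dr":[0,0,0]},
    {"slide":[0,0,0],"dr":[0,0,0]},
    {"slide":[0,0,0],"dr":[0,0,0]}
  ]
}}

```text
time_s: 28.75
ee_pos: [0.4752, -0.2542, 0.0173]
ee_rot: [3.13, 0.251, 0.003]
force: [-0.1, -0.4, -1.7]
finger_gap: 0.0286
```

```bash
python3 -c "
from h import *
togo(.4743,-.2555,.0118,.16)"
```

```text
t 28.75 pos [ 475.2 -254.2   17.3] yaw 0.1603 tilt x,y [ 0.002 -0.001] F [-0.1 -0.4 -1.7] gap 28.6 q7 [0.56 0.51 0.11]
slide [-0.9 -1.3 -5.5] dr [ 0.001   0.002  -0.0003]
```

{"method": "drive_tool", "body": {
  "plan": [
    {"slide":[0,0,-2.5],"dr":[0.001,0.002,0]},
    {"slide":[0,0,-2],"dr":[0,0,0]},
    {"slide":[0,0,-1],"dr":[0,0,0]},
    {"slide":[0,0,-0.7],"dr":[0,0,0]},
    {"slide":[0,0,0],"dr":[0,0,0]}
  ]
}}

```text
time_s: 29.25
ee_pos: [0.4757, -0.2545, 0.0118]
ee_rot: [3.131, 0.251, 0.002]
force: [-0.7, 0.4, -2.1]
finger_gap: 0.0286
```

```bash
python3 -c "
from h import *
togo(.4743,-.2555,.0118,.16)"
```

```text
t 29.25 pos [ 475.7 -254.5   11.8] yaw 0.1602 tilt x,y [ 0.0012 -0.0008] F [-0.7  0.4 -2.1] gap 28.6 q7 [0.55 0.52 0.11]
slide [-1.4 -1.   0. ] dr [ 0.0008  0.0012 -0.0002]
```

{"method": "drive_tool", "body": {
  "plan": [
    {"slide":[0,0,-0.8],"dr":[0,0,0]},
    {"slide":[0,0,0],"dr":[0,0,0]}
  ]
}}

```text
time_s: 29.45
ee_pos: [0.4758, -0.2546, 0.0118]
ee_rot: [3.13, 0.251, 0.003]
force: [-0.4, -0.2, -2.7]
finger_gap: 0.0288
```

{"method": "drive_tool", "body": {
  "plan": [
    {"slide":[0,0,0],"dr":[0,0,0]},
    {"slide":[0,0,0],"dr":[0,0,0]},
    {"slide":[0,0,0],"dr":[0,0,0]},
    {"slide":[0,0,0],"dr":[0,0,0]},
    {"slide":[0,0,0],"dr":[0,0,0]},
    {"slide":[0,0,0],"dr":[0,0,0]}
  ],
  "jaw": -1
}}

```text
time_s: 30.05
ee_pos: [0.4761, -0.2547, 0.0118]
ee_rot: [3.13, 0.251, 0.004]
force: [-1.0, -0.6, 0.7]
finger_gap: 0.0857
```

{"method": "drive_tool", "body": {
  "plan": [
    {"slide":[0,0,10],"dr":[0,0,0]},
    {"slide":[0,0,20],"dr":[0,0,0]},
    {"slide":[0,0,30],"dr":[0,0,0]},
    {"slide":[0,0,40],"dr":[0,0,0]},
    {"slide":[0,0,40],"dr":[0,0,0]},
    {"slide":[3,35,15],"dr":[0,0,0.1]},
    {"slide":[3,40,5],"dr":[0,0,0.1]},
    {"slide":[3,40,0],"dr":[0,0,0.1]},
    {"slide":[3,40,0],"dr":[0,0,0.1]},
    {"slide":[3,40,0],"dr":[0,0,0.1]},
    {"slide":[3,40,0],"dr":[0,0,0.1]},
    {"slide":[3,40,0],"dr":[0,0,0.1]}
  ]
}}

```text
time_s: 31.25
ee_pos: [0.4943, 0.0254, 0.1867]
ee_rot: [2.837, 1.331, 0.011]
force: [0.8, 0.1, -0.7]
finger_gap: 0.0851
```

```bash
python3 -c "
from h import *
togo(.5077,.316,.014,1.42)
c=optics.camera('scene');save(c,'c4.png',(50,80,400,280),2)"
```

```text
t 31.25 pos [494.3  25.4 186.7] yaw 0.8776 tilt x,y [ 0.0097 -0.0037] F [ 0.8  0.1 -0.7] gap 85.1 q7 [0.19 0.52 0.24]
slide [  13.4  290.6 -172.7] dr [0.001  0.0105 0.5424]
```

View pics/c4.png

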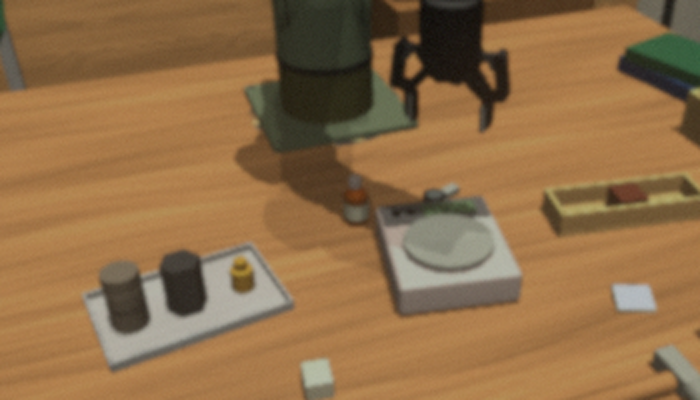

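```bash
cat > m4.py <<'E'
from ov import *
import pickle
R=pickle.load(open("R.pkl","rb")); O=pickle.load(open("O.pkl","rb")); rk=R["rack"]
def off(P,d): return P+np.array([d[0],d[1],0])
M["wx"]=[off(box(.008,.232,0,.038),(.034,0))]
for n in("top","scene"):
    for k in range(2):
        c=optics.camera(n); pr=proj(c,[[.5077,.316,.025]])[0]
        D=[d for d in optics.outline_of(c,"block") if np.hypot(*(d["position"]-pr))<9]
        if not D: print(n,"none"); continue
        ig=sil(c,"wx",rk,0)>.02 if n=="scene" else np.zeros((384,512),bool)
        r=fit("block",[(c,D[0]["pixels"]&~ig,ig)],O["block"],.008); print(n,np.round(r[0],4),round(r[1],3))
        overlay(c,[("block",O["block"],.008,(0,0,255)),("block",r[0],.008,(0,255,0)),("rack",rk,0,(0,255,255))],f"b_{n}.png",(80,150,200,250) if n=="top" else (310,140,430,220),5)
E
python3 m4.py
```

```text
top [ 0.5071  0.3177 -0.1086] 0.082
top [ 0.5073  0.3165 -0.1839] 0.148
scene [ 0.5111  0.3134 -0.1566] 0.109
scene [ 0.515   0.3107 -0.1453] 0.09
```

View pics/b_top.png

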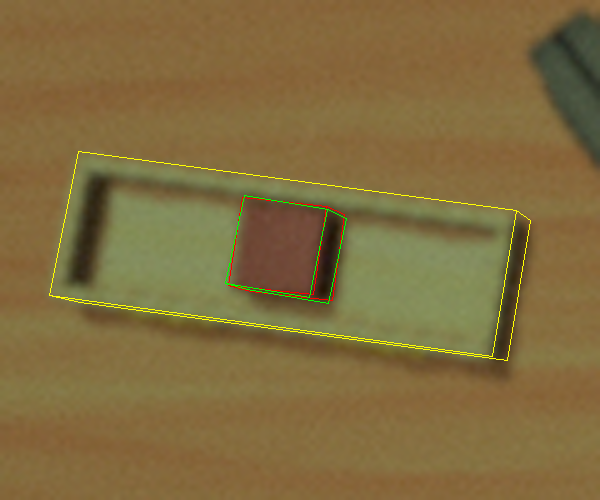

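View pics/b_scene.png

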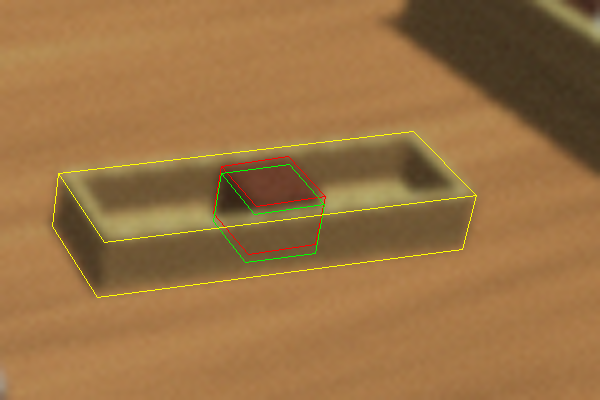

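{"method": "drive_tool", "body": {
  "plan": [
    {"slide":[2,30,0],"dr":[0.001,0.01,0.06]},
    {"slide":[2,40,0],"dr":[0,0,0.07]},
    {"slide":[2,40,0],"dr":[0,0,0.07]},
    {"slide":[2,40,0],"dr":[0,0,0.07]},
    {"slide":[2,40,0],"dr":[0,0,0.07]},
    {"slide":[2,40,0],"dr":[0,0,0.07]},
    {"slide":[2,30,-10],"dr":[0,0,0.07]},
    {"slide":[0,15,-20],"dr":[0,0,0.05]},
    {"slide":[0,0,-20],"dr":[0,0,0]},
    {"slide":[0,0,-10],"dr":[0,0,0]},
    {"slide":[0,0,0],"dr":[0,0,0]},
    {"slide":[0,0,0],"dr":[0,0,0]}
  ]
}}

```text
time_s: 32.9
ee_pos: [0.5093, 0.3011, 0.1248]
ee_rot: [2.394, 2.028, -0.003]
force: [0.4, -0.1, 0.7]
finger_gap: 0.0857
```

```bash
python3 -c "
from h import *
togo(.507,.3155,.014,1.42)"
```

```text
t 32.9 pos [509.3 301.1 124.8] yaw 1.4058 tilt x,y [ 0.0016 -0.0045] F [ 0.4 -0.1  0.7] gap 85.7 q7 [-0.3   0.64  0.27]
slide [  -2.3   14.4 -110.8] dr [0.0045 0.0017 0.0142]
```

{"method": "drive_tool", "body": {
  "plan": [
    {"slide":[-1,7,-5],"dr":[0.004,0.002,0.014]},
    {"slide":[-1,6,-12],"dr":[0,0,0]},
    {"slide":[0,0,-15],"dr":[0,0,0]},
    {"slide":[0,0,-15],"dr":[0,0,0]},
    {"slide":[0,0,-10],"dr":[0,0,0]},
    {"slide":[0,0,0],"dr":[0,0,0]},
    {"slide":[0,0,0],"dr":[0,0,0]}
  ]
}}

```text
time_s: 33.6
ee_pos: [0.5077, 0.3148, 0.0641]
ee_rot: [2.383, 2.047, 0.001]
force: [-0.1, -0.3, 0.6]
finger_gap: 0.0859
```

```bash
python3 -c "
from h import *
togo(.507,.3155,.014,1.42)
c=optics.camera('scene');save(c,'b3.png',(290,80,430,220),4)"
```

```text
t 33.6 pos [507.7 314.8  64.1] yaw 1.4194 tilt x,y [0.0009 0.0004] F [-0.1 -0.3  0.6] gap 85.9 q7 [-0.34  0.7   0.22]
slide [ -0.7   0.7 -50.1] dr [-0.0004  0.0009  0.0006]
```

View pics/b3.png

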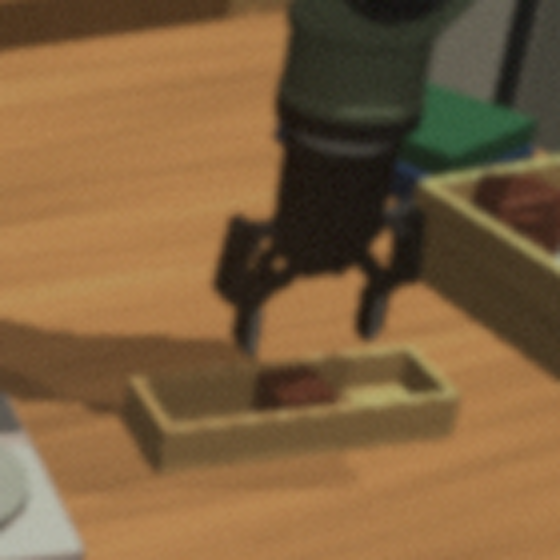

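{"method": "drive_tool", "body": {
  "plan": [
    {"slide":[-0.5,0.5,-6],"dr":[0,0,0]},
    {"slide":[0,0,-12],"dr":[0,0,0]},
    {"slide":[0,0,-12],"dr":[0,0,0]},
    {"slide":[0,0,-10],"dr":[0,0,0]},
    {"slide":[0,0,-4],"dr":[0,0,0]},
    {"slide":[0,0,0],"dr":[0,0,0]},
    {"slide":[0,0,0],"dr":[0,0,0]}
  ]
}}

```text
time_s: 34.35
ee_pos: [0.5073, 0.3152, 0.0166]
ee_rot: [2.383, 2.047, 0.002]
force: [0.8, -0.5, -0.0]
finger_gap: 0.0851
```

```bash
python3 -c "
from h import *
togo(.507,.3155,.015,1.42)"
```

```text
t 34.35 pos [507.3 315.2  16.6] yaw 1.4192 tilt x,y [0.0014 0.0007] F [ 0.8 -0.5 -0. ] gap 85.1 q7 [-0.36  0.75  0.18]
slide [-0.3  0.3 -1.6] dr [-0.0007  0.0014  0.0008]
```

{"method": "drive_tool", "body": {
  "plan": [
    {"slide":[0,0,-2.5],"dr":[0,0.001,0]},
    {"slide":[0,0,0],"dr":[0,0,0]}
  ]
}}

```text
time_s: 34.55
ee_pos: [0.5075, 0.3153, 0.0144]
ee_rot: [-2.383, -2.047, -0.002]
force: [-0.8, -0.6, -0.1]
finger_gap: 0.0856
```

{"method": "drive_tool", "body": {
  "plan": [
    {"slide":[0,0,0],"dr":[0,0,0]},
    {"slide":[0,0,0],"dr":[0,0,0]},
    {"slide":[0,0,0],"dr":[0,0,0]},
    {"slide":[0,0,0],"dr":[0,0,0]},
    {"slide":[0,0,0],"dr":[0,0,0]},
    {"slide":[0,0,0],"dr":[0,0,0]}
  ],
  "jaw": 1,
  "squeeze": 35
}}

```text
time_s: 35.15
ee_pos: [0.5078, 0.3155, 0.0152]
ee_rot: [-2.383, -2.047, -0.004]
force: [0.8, -0.5, -0.1]
finger_gap: 0.0438
```

```bash
python3 -c "
from h import *
pose()"
```

```text
t 35.15 pos [507.8 315.5  15.2] yaw 1.419 tilt x,y [0.0019 0.0017] F [ 0.8 -0.5 -0.1] gap 43.8 q7 [-0.36  0.75  0.18]
```

{"method": "drive_tool", "body": {
  "plan": [
    {"slide":[0,0,4],"dr":[0,0,0]},
    {"slide":[0,0,12],"dr":[0,0,0]},
    {"slide":[0,0,25],"dr":[0,0,0]},
    {"slide":[0,0,35],"dr":[0,0,0]},
    {"slide":[0,0,35],"dr":[0,0,0]},
    {"slide":[0,-10,20],"dr":[0,0,0]},
    {"slide":[4,-30,10],"dr":[0,0,0]},
    {"slide":[5,-40,0],"dr":[0,0,-0.01]},
    {"slide":[5,-40,0],"dr":[0,0,-0.01]},
    {"slide":[5,-40,0],"dr":[0,0,-0.01]},
    {"slide":[5,-40,0],"dr":[0,0,0]},
    {"slide":[5,-40,0],"dr":[0,0,0]}
  ]
}}

```text
time_s: 36.35
ee_pos: [0.5335, 0.0729, 0.1715]
ee_rot: [-2.403, -2.022, -0.013]
force: [0.7, 0.3, -2.0]
finger_gap: 0.0434
```

{"method": "drive_tool", "body": {
  "plan": [
    {"slide":[4,-25,0],"dr":[0,0,0]},
    {"slide":[0,0,0],"dr":[0,0,0]},
    {"slide":[0,0,0],"dr":[0,0,0]}
  ]
}}

```text
time_s: 36.65
ee_pos: [0.5377, 0.0406, 0.1738]
ee_rot: [2.41, 2.012, 0.012]
force: [-0.0, 1.0, -1.2]
finger_gap: 0.0435
```

```bash
python3 -c "
from h import *
togo(.5487,.0085,.0692,1.39)"
```

```text
t 36.65 pos [537.7  40.6 173.8] yaw 1.3915 tilt x,y [0.0073 0.003 ] F [-0.   1.  -1.2] gap 43.5 q7 [0.22 0.63 0.66]
slide [  11.   -32.1 -104.6] dr [-0.003   0.0073 -0.0015]
```

{"method": "drive_tool", "body": {
  "plan": [
    {"slide":[5,-12,-5],"dr":[-0.003,0.007,0]},
    {"slide":[4,-12,-12],"dr":[0,0,0]},
    {"slide":[0,-4,-15],"dr":[0,0,0]},
    {"slide":[0,0,-15],"dr":[0,0,0]},
    {"slide":[0,0,-10],"dr":[0,0,0]},
    {"slide":[0,0,0],"dr":[0,0,0]},
    {"slide":[0,0,0],"dr":[0,0,0]}
  ]
}}

```text
time_s: 37.35
ee_pos: [0.5477, 0.0112, 0.1121]
ee_rot: [-2.407, -2.018, 0.002]
force: [-0.0, -0.0, -0.9]
finger_gap: 0.0436
```

```bash
python3 -c "
from h import *
togo(.5487,.0085,.0692,1.39)"
```

```text
t 37.35 pos [547.7  11.2 112.1] yaw 1.3957 tilt x,y [-0.0014 -0.0004] F [-0.  -0.  -0.9] gap 43.6 q7 [0.24 0.72 0.65]
slide [  1.   -2.7 -42.9] dr [ 0.0004 -0.0014 -0.0057]
```

{"method": "drive_tool", "body": {
  "plan": [
    {"slide":[1,-2.5,-6],"dr":[0,-0.001,-0.005]},
    {"slide":[0,0,-10],"dr":[0,0,0]},
    {"slide":[0,0,-10],"dr":[0,0,0]},
    {"slide":[0,0,-6],"dr":[0,0,0]},
    {"slide":[0,0,-2],"dr":[0,0,0]},
    {"slide":[0,0,0],"dr":[0,0,0]},
    {"slide":[0,0,0],"dr":[0,0,0]}
  ]
}}

```text
time_s: 38.05
ee_pos: [0.5492, 0.0088, 0.0758]
ee_rot: [2.411, 2.012, 0.001]
force: [-0.3, 0.7, -2.2]
finger_gap: 0.0439
```

```bash
python3 -c "
from h import *
togo(.5487,.0085,.0692,1.39)
for n,cr,s in(('scene',(220,100,350,240),4),('top',(200,130,310,250),4)):
  c=optics.camera(n);save(c,'k_'+n+'.png',cr,s)"
```

```text
t 38.05 pos [549.2   8.8  75.8] yaw 1.3909 tilt x,y [ 0.001  -0.0002] F [-0.3  0.7 -2.2] gap 43.9 q7 [0.23 0.77 0.61]
slide [-0.5 -0.3 -6.6] dr [ 0.0002  0.001  -0.0009]
```

View pics/k_scene.png

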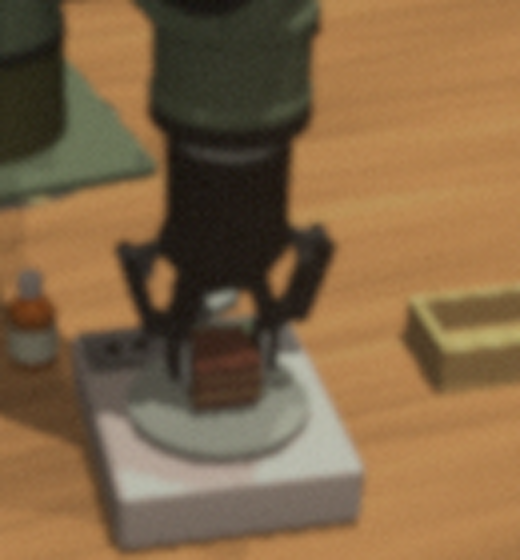

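```bash
python3 -c "
from h import *
c=optics.camera('scene')
a=np.linspace(0,6.283,200)
for cx,cy in((.5487,.0085),(.5487,.006),(.552,.006)):
  q=proj(c,np.c_[cx+.06*np.cos(a),cy+.06*np.sin(a),0*a+.062]); print(cx,cy,'cols',((q[:,0].min()+.5-220)*4,(q[:,0].max()+.5-220)*4),'rows',((q[:,1].min()+.5-100)*4,(q[:,1].max()+.5-100)*4))
"
```

```text
0.5487 0.0085 cols (np.float64(126.88864324972076), np.float64(310.56763879240884)) rows (np.float64(348.7626881456158), np.float64(454.835419188444))
0.5487 0.006 cols (np.float64(123.30715392986485), np.float64(307.1073061578031)) rows (np.float64(349.48920577168394), np.float64(455.7130802069404))
0.552 0.006 cols (np.float64(125.0868337597177), np.float64(309.335000971618)) rows (np.float64(351.9759960418187), np.float64(458.71164470611234))
```

View pics/k_top.png

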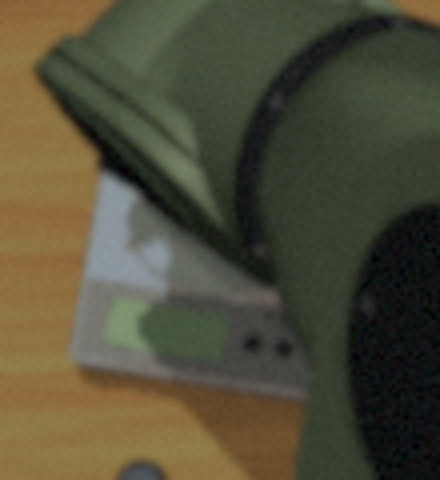

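Pan centre estimate agrees with the picture. Lower onto the pan.

{"method": "drive_tool", "body": {
  "plan": [
    {"slide":[-0.4,-0.3,-3],"dr":[0,0.001,0]},
    {"slide":[0,0,-2],"dr":[0,0,0]},
    {"slide":[0,0,-1],"dr":[0,0,0]},
    {"slide":[0,0,0],"dr":[0,0,0]}
  ]
}}

```text
time_s: 38.6
ee_pos: [0.549, 0.0083, 0.0698]
ee_rot: [2.412, 2.012, 0.001]
force: [-0.0, 0.0, -1.6]
finger_gap: 0.0434
```

{"method": "drive_tool", "body": {
  "plan": [
    {"slide":[0,0,-0.8],"dr":[0,0,0]},
    {"slide":[0,0,0],"dr":[0,0,0]}
  ]
}}

```text
time_s: 38.8
ee_pos: [0.5491, 0.0083, 0.0692]
ee_rot: [2.412, 2.012, 0.001]
force: [-1.0, -0.3, -1.6]
finger_gap: 0.0437
```

{"method": "drive_tool", "body": {
  "plan": [
    {"slide":[0,0,-0.7],"dr":[0,0,0]},
    {"slide":[0,0,0],"dr":[0,0,0]}
  ]
}}

```text
time_s: 39.0
ee_pos: [0.5492, 0.0083, 0.0693]
ee_rot: [2.411, 2.011, 0.001]
force: [-0.4, -0.4, -1.4]
finger_gap: 0.0435
```

{"method": "drive_tool", "body": {
  "plan": [
    {"slide":[0,0,0],"dr":[0,0,0]},
    {"slide":[0,0,0],"dr":[0,0,0]},
    {"slide":[0,0,0],"dr":[0,0,0]},
    {"slide":[0,0,0],"dr":[0,0,0]},
    {"slide":[0,0,0],"dr":[0,0,0]}
  ],
  "jaw": -1
}}

```text
time_s: 39.5
ee_pos: [0.5494, 0.0084, 0.0693]
ee_rot: [2.411, 2.011, 0.002]
force: [1.2, -0.5, -0.2]
finger_gap: 0.0854
```

{"method": "drive_tool", "body": {
  "plan": [
    {"slide":[0,0,10],"dr":[0,0,0]},
    {"slide":[0,0,20],"dr":[0,0,0]},
    {"slide":[0,0,30],"dr":[0,0,0]},
    {"slide":[0,0,35],"dr":[0,0,0]},
    {"slide":[0,-20,20],"dr":[0,0,-0.05]},
    {"slide":[-5,-35,5],"dr":[0,0,-0.1]},
    {"slide":[-5,-35,0],"dr":[0,0,-0.12]},
    {"slide":[-5,-35,0],"dr":[0,0,-0.12]},
    {"slide":[-5,-35,0],"dr":[0,0,-0.12]},
    {"slide":[-5,-35,0],"dr":[0,0,-0.12]},
    {"slide":[-5,-35,0],"dr":[0,0,-0.12]},
    {"slide":[-5,-35,0],"dr":[0,0,-0.12]}
  ]
}}

```text
time_s: 40.7
ee_pos: [0.5117, -0.2597, 0.2034]
ee_rot: [3.042, 0.777, 0.015]
force: [1.4, 0.3, -0.7]
finger_gap: 0.0858
```

```bash
python3 -c "
from h import *
togo(.4867,-.3274,.0424,.16)
for n,cr,s in(('scene',(50,80,400,280),2),('top',(80,120,480,280),2)):
  c=optics.camera(n);save(c,'l_'+n+'.png',cr,s)"
```

```text
t 40.7 pos [ 511.7 -259.7  203.4] yaw 0.5001 tilt x,y [0.0095 0.0001] F [ 1.4  0.3 -0.7] gap 85.8 q7 [0.67 0.44 0.52]
slide [ -25.   -67.7 -161. ] dr [ 0.0016  0.0094 -0.34  ]
```

View pics/l_scene.png

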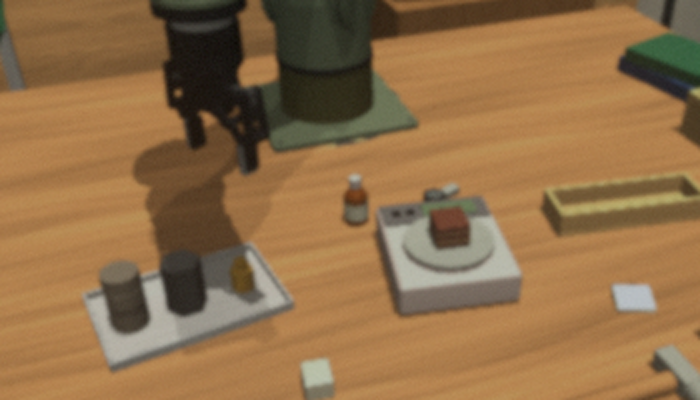

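View pics/l_top.png

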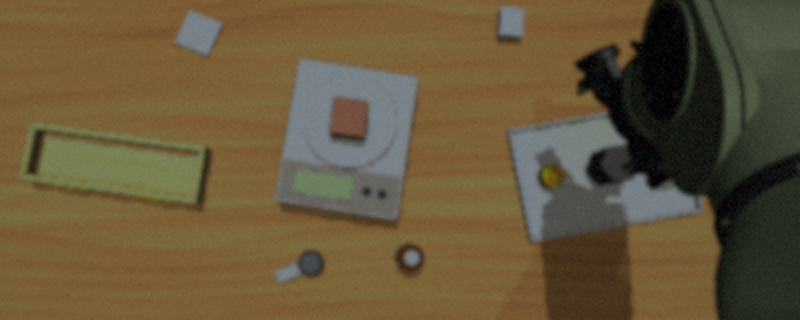

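{"method": "drive_tool", "body": {
  "plan": [
    {"slide":[-8,-20,0],"dr":[0.001,0.009,-0.1]},
    {"slide":[-8,-20,0],"dr":[0,0,-0.1]},
    {"slide":[-6,-16,-10],"dr":[0,0,-0.1]},
    {"slide":[0,0,-20],"dr":[0,0,-0.02]},
    {"slide":[0,0,-20],"dr":[0,0,0]},
    {"slide":[0,0,-10],"dr":[0,0,0]},
    {"slide":[0,0,0],"dr":[0,0,0]},
    {"slide":[0,0,0],"dr":[0,0,0]}
  ]
}}

```text
time_s: 41.6
ee_pos: [0.4888, -0.3186, 0.1468]
ee_rot: [-3.13, -0.264, -0.007]
force: [-0.7, -0.6, -0.5]
finger_gap: 0.0852
```

```bash
python3 -c "
from h import *
togo(.4871,-.3278,.0424,.16)"
```

```text
t 41.6 pos [ 488.8 -318.6  146.8] yaw 0.1681 tilt x,y [0.0043 0.0006] F [-0.7 -0.6 -0.5] gap 85.2 q7 [0.72 0.41 0.33]
slide [  -1.7   -9.2 -104.4] dr [-0.0006  0.0043 -0.0081]
```

{"method": "drive_tool", "body": {
  "plan": [
    {"slide":[-1,-8,-8],"dr":[-0.001,0.004,-0.008]},
    {"slide":[0,0,-18],"dr":[0,0,0]},
    {"slide":[0,0,-20],"dr":[0,0,0]},
    {"slide":[0,0,-15],"dr":[0,0,0]},
    {"slide":[0,0,-8],"dr":[0,0,0]},
    {"slide":[0,0,0],"dr":[0,0,0]},
    {"slide":[0,0,0],"dr":[0,0,0]}
  ]
}}

```text
time_s: 42.3
ee_pos: [0.4892, -0.3302, 0.0781]
ee_rot: [3.127, 0.248, 0.006]
force: [0.8, -0.3, -0.3]
finger_gap: 0.0855
```

```bash
python3 -c "
from h import *
togo(.4871,-.3278,.0424,.16)"
```

```text
t 42.3 pos [ 489.2 -330.2   78.1] yaw 0.158 tilt x,y [ 0.0042 -0.0044] F [ 0.8 -0.3 -0.3] gap 85.5 q7 [0.71 0.46 0.29]
slide [ -2.1   2.4 -35.7] dr [0.0044 0.0042 0.002 ]
```

{"method": "drive_tool", "body": {
  "plan": [
    {"slide":[-2,2,-6],"dr":[0.004,0.004,0.002]},
    {"slide":[0,0,-10],"dr":[0,0,0]},
    {"slide":[0,0,-9],"dr":[0,0,0]},
    {"slide":[0,0,-4],"dr":[0,0,0]},
    {"slide":[0,0,0],"dr":[0,0,0]},
    {"slide":[0,0,0],"dr":[0,0,0]}
  ]
}}

```text
time_s: 42.9
ee_pos: [0.4874, -0.3285, 0.0478]
ee_rot: [3.13, 0.251, 0.002]
force: [-0.5, 0.8, 1.0]
finger_gap: 0.0856
```

```bash
python3 -c "
from h import *
togo(.4871,-.3278,.0424,.16)"
```

```text
t 42.9 pos [ 487.4 -328.5   47.8] yaw 0.16 tilt x,y [ 0.0013 -0.0011] F [-0.5  0.8  1. ] gap 85.6 q7 [0.7  0.48 0.28]
slide [-0.3  0.7 -5.4] dr [ 0.0011  0.0013 -0.    ]
```

{"method": "drive_tool", "body": {
  "plan": [
    {"slide":[-0.3,0.7,-4],"dr":[0.001,0.001,0]},
    {"slide":[0,0,-1.5],"dr":[0,0,0]},
    {"slide":[0,0,0],"dr":[0,0,0]}
  ]
}}

```text
time_s: 43.2
ee_pos: [0.4873, -0.3278, 0.0423]
ee_rot: [3.131, 0.251, 0.001]
force: [-0.1, -0.3, 0.2]
finger_gap: 0.0854
```

{"method": "drive_tool", "body": {
  "plan": [
    {"slide":[0,0,0],"dr":[0,0,0]},
    {"slide":[0,0,0],"dr":[0,0,0]},
    {"slide":[0,0,0],"dr":[0,0,0]},
    {"slide":[0,0,0],"dr":[0,0,0]},
    {"slide":[0,0,0],"dr":[0,0,0]},
    {"slide":[0,0,0],"dr":[0,0,0]}
  ],
  "jaw": 1,
  "squeeze": 40
}}

```text
time_s: 43.8
ee_pos: [0.4874, -0.3278, 0.0427]
ee_rot: [3.131, 0.251, 0.002]
force: [0.0, -0.8, -0.3]
finger_gap: 0.0435
```

```bash
python3 -c "
from h import *
pose()"
```

```text
t 43.8 pos [ 487.4 -327.8   42.7] yaw 0.16 tilt x,y [ 0.0012 -0.0005] F [ 0.  -0.8 -0.3] gap 43.5 q7 [0.7  0.49 0.27]
```

{"method": "drive_tool", "body": {
  "plan": [
    {"slide":[0,0,5],"dr":[0,0,0]},
    {"slide":[0,0,15],"dr":[0,0,0]},
    {"slide":[0,0,30],"dr":[0,0,0]},
    {"slide":[0,0,35],"dr":[0,0,0]},
    {"slide":[0,0,35],"dr":[0,0,0]},
    {"slide":[0,15,15],"dr":[0,0,0]},
    {"slide":[1,30,5],"dr":[0,0,-0.02]},
    {"slide":[1,40,0],"dr":[0,0,-0.03]},
    {"slide":[1,40,0],"dr":[0,0,-0.03]},
    {"slide":[1,40,0],"dr":[0,0,-0.03]},
    {"slide":[1,40,0],"dr":[0,0,-0.03]},
    {"slide":[1,40,0],"dr":[0,0,-0.03]}
  ]
}}

```text
time_s: 45.0
ee_pos: [0.4897, -0.0787, 0.1989]
ee_rot: [3.138, -0.038, 0.009]
force: [1.2, 0.2, -4.2]
finger_gap: 0.0441
```

{"method": "drive_tool", "body": {
  "plan": [
    {"slide":[1,40,0],"dr":[0,0,-0.03]},
    {"slide":[1,40,0],"dr":[0,0,-0.03]},
    {"slide":[1,40,0],"dr":[0,0,-0.03]},
    {"slide":[1,40,0],"dr":[0,0,-0.03]},
    {"slide":[1,40,0],"dr":[0,0,-0.03]},
    {"slide":[1,40,0],"dr":[0,0,-0.03]},
    {"slide":[1,30,0],"dr":[0,0,0]},
    {"slide":[0,15,0],"dr":[0,0,0]},
    {"slide":[0,0,0],"dr":[0,0,0]},
    {"slide":[0,0,0],"dr":[0,0,0]}
  ]
}}

```text
time_s: 46.0
ee_pos: [0.4924, 0.2255, 0.2095]
ee_rot: [-3.123, 0.319, -0.017]
force: [0.1, -0.7, -3.6]
finger_gap: 0.0435
```

```bash
python3 -c "
from h import *
togo(.4982,.2564,.0467,-.19)"
```

```text
t 46.0 pos [492.4 225.5 209.5] yaw -0.2033 tilt x,y [0.0108 0.0017] F [ 0.1 -0.7 -3.6] gap 43.5 q7 [-0.38  0.19 -0.87]
slide [   5.8   30.9 -162.8] dr [-0.0017  0.0108  0.0133]
```

{"method": "drive_tool", "body": {
  "plan": [
    {"slide":[3,13,-5],"dr":[-0.002,0.011,0.013]},
    {"slide":[2,13,-15],"dr":[0,0,0]},
    {"slide":[0,4,-25],"dr":[0,0,0]},
    {"slide":[0,0,-25],"dr":[0,0,0]},
    {"slide":[0,0,-20],"dr":[0,0,0]},
    {"slide":[0,0,-8],"dr":[0,0,0]},
    {"slide":[0,0,0],"dr":[0,0,0]},
    {"slide":[0,0,0],"dr":[0,0,0]}
  ]
}}

```text
time_s: 46.8
ee_pos: [0.498, 0.2526, 0.1077]
ee_rot: [3.126, -0.309, 0.002]
force: [1.0, -0.3, -3.4]
finger_gap: 0.0438
```

```bash
cat > m5.py <<'E'
from fit import *
togo(.4982,.2564,.0467,-.19)
for n in("top","scene"):
    for k in range(2):
        c=optics.camera(n)
        for q,p0,z in(("core",(.498,-.399,0),.004),("block",(.549,.0085,-.18),.062)):
            pr=proj(c,[[p0[0],p0[1],z+.03]])[0]
            D=[d for d in optics.outline_of(c,q) if np.hypot(*(d["position"]-pr))<9]
            if D:
                r=fit(q,[(c,D[0]["pixels"],None)],p0,z,yaw=q=="block"); print(n,q,np.round(r[0],4),round(r[1],3))
E
python3 -c "
exec(open('m5.py').read().replace('from fit import *','from fit import *\nfrom h import *'))"
```

```text
t 46.8 pos [498.  252.6 107.7] yaw -0.1972 tilt x,y [ 0.0012 -0.0003] F [ 1.  -0.3 -3.4] gap 43.8 q7 [-0.44  0.23 -0.94]
slide [  0.2   3.8 -61. ] dr [0.0003 0.0012 0.0072]
top core [ 0.4987 -0.3962  0.    ] 0.133
top block [ 0.5487  0.0099 -0.1419] 0.062
top core [ 0.4983 -0.3987  0.    ] 0.06
top block [ 0.5489  0.0085 -0.1519] 0.155
scene core [ 0.493  -0.3995  0.    ] 0.087
scene block [ 0.5485  0.0067 -0.1713] 0.078
scene block [ 0.5475  0.0076 -0.1315] 0.087
```

{"method": "drive_tool", "body": {
  "plan": [
    {"slide":[0,3,-6],"dr":[0,0.001,0.007]},
    {"slide":[0,0,-12],"dr":[0,0,0]},
    {"slide":[0,0,-14],"dr":[0,0,0]},
    {"slide":[0,0,-10],"dr":[0,0,0]},
    {"slide":[0,0,-5],"dr":[0,0,0]},
    {"slide":[0,0,0],"dr":[0,0,0]},
    {"slide":[0,0,0],"dr":[0,0,0]}
  ]
}}

```text
time_s: 48.1
ee_pos: [0.4972, 0.2561, 0.0555]
ee_rot: [3.127, -0.295, -0.002]
force: [0.2, 0.1, -2.6]
finger_gap: 0.0436
```

```bash
python3 -c "
from h import *
togo(.4982,.2564,.0467,-.19)"
```

```text
t 48.1 pos [497.2 256.1  55.5] yaw -0.1884 tilt x,y [-0.0014 -0.0008] F [ 0.2  0.1 -2.6] gap 43.6 q7 [-0.45  0.25 -0.95]
slide [ 1.   0.3 -8.8] dr [ 0.0008 -0.0014 -0.0016]
```

{"method": "drive_tool", "body": {
  "plan": [
    {"slide":[1,0.3,-3],"dr":[0.001,-0.001,-0.001]},
    {"slide":[0,0,-3],"dr":[0,0,0]},
    {"slide":[0,0,-1],"dr":[0,0,0]},
    {"slide":[0,0,0],"dr":[0,0,0]},
    {"slide":[0,0,0],"dr":[0,0,0]}
  ]
}}

```text
time_s: 48.6
ee_pos: [0.4989, 0.2566, 0.049]
ee_rot: [-3.126, 0.298, -0.002]
force: [0.4, 0.3, -2.9]
finger_gap: 0.0437
```

```bash
python3 -c "
from h import *
togo(.4982,.2564,.0467,-.19)"
```

```text
t 48.6 pos [498.9 256.6  49. ] yaw -0.1898 tilt x,y [0.0013 0.0011] F [ 0.4  0.3 -2.9] gap 43.7 q7 [-0.46  0.25 -0.95]
slide [-0.7 -0.2 -2.3] dr [-0.0011  0.0013 -0.0002]
```

{"method": "drive_tool", "body": {
  "plan": [
    {"slide":[-0.6,-0.2,-1.5],"dr":[-0.001,0.001,0]},
    {"slide":[0,0,-0.7],"dr":[0,0,0]},
    {"slide":[0,0,-0.7],"dr":[0,0,0]},
    {"slide":[0,0,0],"dr":[0,0,0]}
  ]
}}

```text
time_s: 49.0
ee_pos: [0.4984, 0.2566, 0.0468]
ee_rot: [-3.127, 0.298, -0.001]
force: [0.7, -0.2, -2.0]
finger_gap: 0.0437
```

{"method": "drive_tool", "body": {
  "plan": [
    {"slide":[0,0,-0.8],"dr":[0,0,0]},
    {"slide":[0,0,0],"dr":[0,0,0]}
  ]
}}

```text
time_s: 49.2
ee_pos: [0.4984, 0.2568, 0.0468]
ee_rot: [-3.127, 0.297, -0.002]
force: [-0.6, -0.3, -4.0]
finger_gap: 0.0435
```

```bash
python3 -c "
from h import *
togo(.4982,.2564,.0467,-.19)"
```

```text
t 49.2 pos [498.4 256.8  46.8] yaw -0.1896 tilt x,y [0.0016 0.0008] F [-0.6 -0.3 -4. ] gap 43.5 q7 [-0.46  0.25 -0.96]
slide [-0.2 -0.4 -0.1] dr [-0.0008  0.0016 -0.0004]
```

Stopped descending at the expected contact height (46.8). Release and rise.

{"method": "drive_tool", "body": {
  "plan": [
    {"slide":[0,0,0],"dr":[0,0,0]},
    {"slide":[0,0,0],"dr":[0,0,0]},
    {"slide":[0,0,0],"dr":[0,0,0]},
    {"slide":[0,0,0],"dr":[0,0,0]},
    {"slide":[0,0,0],"dr":[0,0,0]}
  ],
  "jaw": -1
}}

```text
time_s: 49.7
ee_pos: [0.4988, 0.257, 0.0468]
ee_rot: [-3.126, 0.297, -0.003]
force: [0.2, 0.3, -0.3]
finger_gap: 0.0856
```

{"method": "drive_tool", "body": {
  "plan": [
    {"slide":[0,0,10],"dr":[0,0,0]},
    {"slide":[0,0,20],"dr":[0,0,0]},
    {"slide":[0,0,30],"dr":[0,0,0]},
    {"slide":[0,0,40],"dr":[0,0,0]},
    {"slide":[0,-20,30],"dr":[0,0,0]},
    {"slide":[0,-40,10],"dr":[0,0,0]},
    {"slide":[0,-42,0],"dr":[0,0,0.03]},
    {"slide":[0,-42,0],"dr":[0,0,0.03]},
    {"slide":[0,-42,0],"dr":[0,0,0.03]},
    {"slide":[0,-42,0],"dr":[0,0,0.03]},
    {"slide":[0,-42,0],"dr":[0,0,0.03]},
    {"slide":[0,-42,0],"dr":[0,0,0.03]}
  ]
}}

```text
time_s: 50.9
ee_pos: [0.4956, -0.0608, 0.2007]
ee_rot: [-3.137, -0.011, -0.013]
force: [1.2, -0.4, 0.3]
finger_gap: 0.0853
```

{"method": "drive_tool", "body": {
  "plan": [
    {"slide":[0,-42,0],"dr":[0,0,0.03]},
    {"slide":[0,-42,0],"dr":[0,0,0.03]},
    {"slide":[0,-42,0],"dr":[0,0,0.03]},
    {"slide":[0,-42,0],"dr":[0,0,0.03]},
    {"slide":[0,-40,0],"dr":[0,0,0.03]},
    {"slide":[0,-30,0],"dr":[0,0,0.02]},
    {"slide":[0,0,0],"dr":[0,0,0]},
    {"slide":[0,0,0],"dr":[0,0,0]}
  ]
}}

```text
time_s: 51.7
ee_pos: [0.4913, -0.3159, 0.2064]
ee_rot: [3.129, 0.277, 0.017]
force: [0.2, 0.4, 0.1]
finger_gap: 0.0856
```

```bash
cat > m6.py <<'E'
from ov import *
from h import *
import pickle
togo(.4981,-.3987,.0484,.16)
O=pickle.load(open("O.pkl","rb"))
for n in("top","scene"):
    for k in range(2):
        c=optics.camera(n)
        p0=O["column"];z=.008
        pr=proj(c,[[p0[0],p0[1],z+.04]])[0]
        D=[d for d in optics.outline_of(c,"column") if np.hypot(*(d["position"]-pr))<9]
        if D:
            R=pickle.load(open("R.pkl","rb"));rk=R["rack"]
            M["wx"]=[box(.008,.232,0,.038)+np.array([.034,0,0])];M["wy"]=[box(.076,.008,0,.038)+np.array([0,-.112,0])];M["wx2"]=[box(.008,.232,0,.038)-np.array([.034,0,0])]
            ig=sum(sil(c,w,rk,0) for w in("wx","wy","wx2"))>.02
            r=fit("column",[(c,D[0]["pixels"]&~ig,ig)],p0,z); print(n,np.round(r[0],4),round(r[1],3))
    overlay(c,[("column",O["column"],.008,(255,255,0)),("core",O["core"],.008,(0,255,0))],f"d_{n}.png",(80,150,200,250) if n=="top" else (310,140,430,220),5)
E
python3 m6.py
```

```text
t 51.7 pos [ 491.3 -315.9  206.4] yaw 0.1768 tilt x,y [0.0107 0.0006] F [0.2 0.4 0.1] gap 85.6 q7 [0.74 0.37 0.36]
slide [   6.8  -82.8 -158. ] dr [-0.0005  0.0107 -0.0168]
top [ 0.5009  0.2585 -0.2131] 0.051
top [ 0.4994  0.2581 -0.1868] 0.049
scene [ 0.4973  0.2558 -0.2224] 0.064
scene [ 0.5001  0.2537 -0.188 ] 0.09
```

View pics/d_top.png

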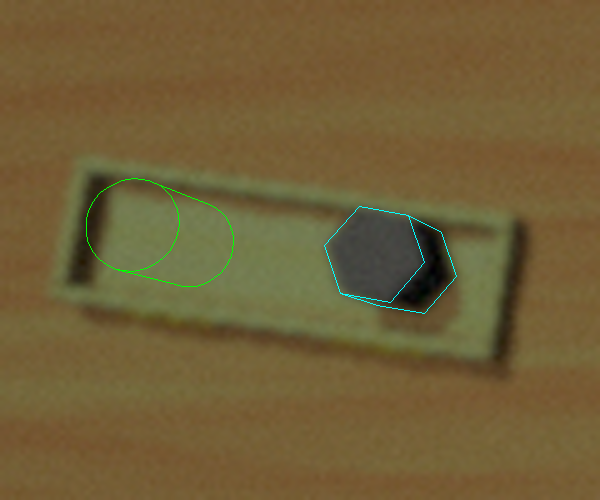

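View pics/d_scene.png

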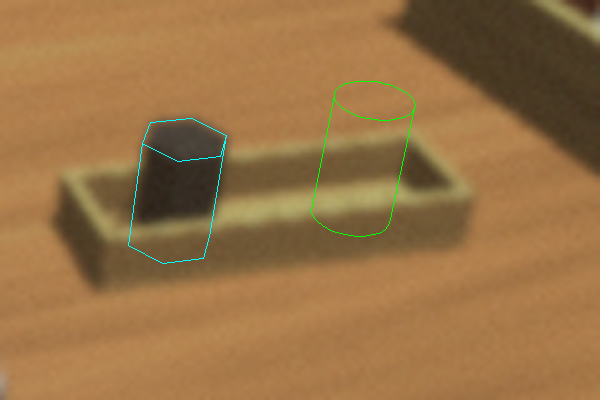

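{"method": "drive_tool", "body": {
  "plan": [
    {"slide":[2,-25,-5],"dr":[0,0.01,-0.016]},
    {"slide":[2,-28,-12],"dr":[0,0,0]},
    {"slide":[2,-22,-15],"dr":[0,0,0]},
    {"slide":[0,-5,-15],"dr":[0,0,0]},
    {"slide":[0,0,-10],"dr":[0,0,0]},
    {"slide":[0,0,0],"dr":[0,0,0]},
    {"slide":[0,0,0],"dr":[0,0,0]}
  ]
}}

```text
time_s: 52.8
ee_pos: [0.4991, -0.3939, 0.1477]
ee_rot: [-3.13, -0.262, -0.002]
force: [0.2, 0.2, 1.4]
finger_gap: 0.0852
```

```bash
python3 -c "
from h import *
togo(.4981,-.3987,.0484,.16)"
```

```text
t 52.8 pos [ 499.1 -393.9  147.7] yaw 0.1669 tilt x,y [0.0012 0.0012] F [0.2 0.2 1.4] gap 85.2 q7 [0.81 0.41 0.46]
slide [ -1.   -4.8 -99.3] dr [-0.0012  0.0012 -0.0069]
```

{"method": "drive_tool", "body": {
  "plan": [
    {"slide":[-0.5,-4,-8],"dr":[-0.001,0.001,-0.007]},
    {"slide":[0,0,-16],"dr":[0,0,0]},
    {"slide":[0,0,-18],"dr":[0,0,0]},
    {"slide":[0,0,-15],"dr":[0,0,0]},
    {"slide":[0,0,-8],"dr":[0,0,0]},
    {"slide":[0,0,0],"dr":[0,0,0]},
    {"slide":[0,0,0],"dr":[0,0,0]}
  ]
}}

```text
time_s: 53.5
ee_pos: [0.5005, -0.397, 0.083]
ee_rot: [3.128, 0.252, 0.006]
force: [0.3, -0.5, 0.2]
finger_gap: 0.0853
```

```bash
python3 -c "
from h import *
togo(.4981,-.3987,.0484,.16)"
```

```text
t 53.5 pos [ 500.5 -397.    83. ] yaw 0.1608 tilt x,y [ 0.0043 -0.0028] F [ 0.3 -0.5  0.2] gap 85.3 q7 [0.8  0.45 0.42]
slide [ -2.4  -1.7 -34.6] dr [ 0.0028  0.0043 -0.0008]
```

{"method": "drive_tool", "body": {
  "plan": [
    {"slide":[-2,-1.5,-6],"dr":[0.003,0.004,0]},
    {"slide":[0,0,-10],"dr":[0,0,0]},
    {"slide":[0,0,-8],"dr":[0,0,0]},
    {"slide":[0,0,-4],"dr":[0,0,0]},
    {"slide":[0,0,-1],"dr":[0,0,0]},
    {"slide":[0,0,0],"dr":[0,0,0]}
  ]
}}

```text
time_s: 54.1
ee_pos: [0.4986, -0.399, 0.0527]
ee_rot: [3.131, 0.252, 0.002]
force: [-0.0, 0.4, 0.7]
finger_gap: 0.0851
```

```bash
python3 -c "
from h import *
togo(.4981,-.3987,.0484,.16)"
```

```text
t 54.1 pos [ 498.6 -399.    52.7] yaw 0.1604 tilt x,y [ 0.0013 -0.0005] F [-0.   0.4  0.7] gap 85.1 q7 [0.79 0.47 0.42]
slide [-0.5  0.3 -4.3] dr [ 0.0005  0.0013 -0.0004]
```

{"method": "drive_tool", "body": {
  "plan": [
    {"slide":[-0.5,0.3,-3],"dr":[0,0.001,0]},
    {"slide":[0,0,-1],"dr":[0,0,0]},
    {"slide":[0,0,0],"dr":[0,0,0]}
  ]
}}

```text
time_s: 54.4
ee_pos: [0.4983, -0.3987, 0.0488]
ee_rot: [3.131, 0.252, 0.001]
force: [-0.7, -0.1, 0.4]
finger_gap: 0.0857
```

{"method": "drive_tool", "body": {
  "plan": [
    {"slide":[0,0,0],"dr":[0,0,0]},
    {"slide":[0,0,0],"dr":[0,0,0]},
    {"slide":[0,0,0],"dr":[0,0,0]},
    {"slide":[0,0,0],"dr":[0,0,0]},
    {"slide":[0,0,0],"dr":[0,0,0]},
    {"slide":[0,0,0],"dr":[0,0,0]}
  ],
  "jaw": 1,
  "squeeze": 40
}}

```text
time_s: 55.0
ee_pos: [0.4983, -0.3989, 0.0493]
ee_rot: [3.13, 0.252, 0.001]
force: [-0.1, -0.3, 0.4]
finger_gap: 0.0451
```

```bash
python3 -c "
from h import *
pose()"
```

```text
t 55.0 pos [ 498.3 -398.9   49.3] yaw 0.1604 tilt x,y [ 0.001  -0.0013] F [-0.1 -0.3  0.4] gap 45.1 q7 [0.79 0.47 0.41]
```

{"method": "drive_tool", "body": {
  "plan": [
    {"slide":[0,0,5],"dr":[0,0,0]},
    {"slide":[0,0,15],"dr":[0,0,0]},
    {"slide":[0,0,30],"dr":[0,0,0]},
    {"slide":[0,0,35],"dr":[0,0,0]},
    {"slide":[0,0,35],"dr":[0,0,0]},
    {"slide":[0,15,15],"dr":[0,0,0]},
    {"slide":[1,30,5],"dr":[0,0,-0.02]},
    {"slide":[1,40,0],"dr":[0,0,-0.02]},
    {"slide":[1,40,0],"dr":[0,0,-0.02]},
    {"slide":[1,40,0],"dr":[0,0,-0.02]},
    {"slide":[1,40,0],"dr":[0,0,-0.02]},
    {"slide":[1,40,0],"dr":[0,0,-0.02]}
  ]
}}

```text
time_s: 56.2
ee_pos: [0.5007, -0.1492, 0.2052]
ee_rot: [3.137, 0.045, 0.009]
force: [2.1, 0.3, -3.4]
finger_gap: 0.0452
```

{"method": "drive_tool", "body": {
  "plan": [
    {"slide":[1,40,0],"dr":[0,0,-0.02]},
    {"slide":[1,40,0],"dr":[0,0,-0.02]},
    {"slide":[1,40,0],"dr":[0,0,-0.02]},
    {"slide":[1,40,0],"dr":[0,0,-0.02]},
    {"slide":[1,40,0],"dr":[0,0,-0.02]},
    {"slide":[1,40,0],"dr":[0,0,-0.02]},
    {"slide":[1,40,0],"dr":[0,0,-0.02]},
    {"slide":[1,40,0],"dr":[0,0,-0.02]},
    {"slide":[1,40,0],"dr":[0,0,-0.02]},
    {"slide":[1,30,0],"dr":[0,0,0]},
    {"slide":[0,0,0],"dr":[0,0,0]},
    {"slide":[0,0,0],"dr":[0,0,0]}
  ]
}}

```text
time_s: 57.4
ee_pos: [0.5061, 0.2649, 0.2184]
ee_rot: [-3.132, 0.236, -0.022]
force: [0.1, -0.1, -2.7]
finger_gap: 0.0451
```

```bash
python3 -c "
from h import *
togo(.5140,.3738,.0524,-.1524)"
```

```text
t 57.4 pos [506.1 264.9 218.4] yaw -0.1504 tilt x,y [ 0.014  -0.0001] F [ 0.1 -0.1 -2.7] gap 45.1 q7 [-0.42  0.21 -0.88]
slide [   7.9  108.9 -166. ] dr [ 0.0001  0.014  -0.002 ]
```

{"method": "drive_tool", "body": {
  "plan": [
    {"slide":[2,30,0],"dr":[0,0.014,-0.002]},
    {"slide":[3,35,-5],"dr":[0,0,0]},
    {"slide":[2,28,-10],"dr":[0,0,0]},
    {"slide":[0,8,-20],"dr":[0,0,0]},
    {"slide":[0,0,-22],"dr":[0,0,0]},
    {"slide":[0,0,-12],"dr":[0,0,0]},
    {"slide":[0,0,0],"dr":[0,0,0]},
    {"slide":[0,0,0],"dr":[0,0,0]}
  ]
}}

```text
time_s: 58.2
ee_pos: [0.5154, 0.3633, 0.1533]
ee_rot: [-3.13, 0.251, -0.004]
force: [-0.4, 0.5, -2.2]
finger_gap: 0.045
```

```bash
python3 -c "
from h import *
togo(.5140,.3738,.0533,-.1524)"
```

```text
t 58.2 pos [515.4 363.3 153.3] yaw -0.1598 tilt x,y [0.0026 0.0009] F [-0.4  0.5 -2.2] gap 45.0 q7 [-0.57  0.22 -1.  ]
slide [  -1.4   10.5 -100. ] dr [-0.0009  0.0026  0.0074]
```

{"method": "drive_tool", "body": {
  "plan": [
    {"slide":[-1,9,-6],"dr":[-0.001,0.003,0.007]},
    {"slide":[0,0,-14],"dr":[0,0,0]},
    {"slide":[0,0,-18],"dr":[0,0,0]},
    {"slide":[0,0,-15],"dr":[0,0,0]},
    {"slide":[0,0,-8],"dr":[0,0,0]},
    {"slide":[0,0,0],"dr":[0,0,0]},
    {"slide":[0,0,0],"dr":[0,0,0]}
  ]
}}

```text
time_s: 58.9
ee_pos: [0.5153, 0.3732, 0.0904]
ee_rot: [-3.13, 0.24, -0.003]
force: [-0.0, 0.4, -3.4]
finger_gap: 0.0453
```

```bash
python3 -c "
from h import *
togo(.5140,.3738,.0533,-.1524)"
```

```text
t 58.9 pos [515.3 373.2  90.4] yaw -0.1528 tilt x,y [0.0021 0.0021] F [-0.   0.4 -3.4] gap 45.3 q7 [-0.58  0.24 -1.02]
slide [ -1.3   0.6 -37.1] dr [-0.0021  0.0021  0.0004]
```

{"method": "drive_tool", "body": {
  "plan": [
    {"slide":[-1,0.5,-6],"dr":[-0.002,0.002,0]},
    {"slide":[0,0,-10],"dr":[0,0,0]},
    {"slide":[0,0,-8],"dr":[0,0,0]},
    {"slide":[0,0,-4],"dr":[0,0,0]},
    {"slide":[0,0,-1],"dr":[0,0,0]},
    {"slide":[0,0,0],"dr":[0,0,0]}
  ]
}}

```text
time_s: 59.5
ee_pos: [0.5146, 0.3741, 0.0599]
ee_rot: [-3.131, 0.24, -0.002]
force: [0.5, 0.3, -4.5]
finger_gap: 0.0452
```

```bash
python3 -c "
from h import *
togo(.5140,.3738,.0533,-.1524)"
```

```text
t 59.5 pos [514.6 374.1  59.9] yaw -0.1529 tilt x,y [0.0012 0.0009] F [ 0.5  0.3 -4.5] gap 45.2 q7 [-0.59  0.25 -1.03]
slide [-0.6 -0.3 -6.6] dr [-0.0009  0.0012  0.0005]
```

{"method": "drive_tool", "body": {
  "plan": [
    {"slide":[-0.6,-0.3,-3],"dr":[-0.001,0.001,0]},
    {"slide":[0,0,-2],"dr":[0,0,0]},
    {"slide":[0,0,-1],"dr":[0,0,0]},
    {"slide":[0,0,0],"dr":[0,0,0]},
    {"slide":[0,0,0],"dr":[0,0,0]}
  ]
}}

```text
time_s: 60.0
ee_pos: [0.5142, 0.374, 0.054]
ee_rot: [-3.132, 0.24, -0.001]
force: [-0.2, -0.6, -3.5]
finger_gap: 0.0452
```

```bash
python3 -c "
from h import *
togo(.5140,.3738,.0533,-.1524)"
```

```text
t 60.0 pos [514.2 374.   54. ] yaw -0.1529 tilt x,y [0.0009 0.0004] F [-0.2 -0.6 -3.5] gap 45.2 q7 [-0.59  0.25 -1.03]
slide [-0.2 -0.2 -0.7] dr [-0.0004  0.0009  0.0005]
```

{"method": "drive_tool", "body": {
  "plan": [
    {"slide":[0,-0.2,-0.7],"dr":[0,0.001,0]},
    {"slide":[0,0,-0.7],"dr":[0,0,0]},
    {"slide":[0,0,0],"dr":[0,0,0]}
  ]
}}

```text
time_s: 60.3
ee_pos: [0.5143, 0.3743, 0.0534]
ee_rot: [-3.131, 0.24, -0.001]
force: [-0.4, 0.9, -3.9]
finger_gap: 0.0452
```

{"method": "drive_tool", "body": {
  "plan": [
    {"slide":[0,0,-0.7],"dr":[0,0,0]},
    {"slide":[0,0,0],"dr":[0,0,0]}
  ]
}}

```text
time_s: 60.5
ee_pos: [0.5144, 0.3745, 0.0533]
ee_rot: [-3.13, 0.24, -0.001]
force: [0.6, -1.0, -1.4]
finger_gap: 0.0453
```

{"method": "drive_tool", "body": {
  "plan": [
    {"slide":[0,0,0],"dr":[0,0,0]},
    {"slide":[0,0,0],"dr":[0,0,0]},
    {"slide":[0,0,0],"dr":[0,0,0]},
    {"slide":[0,0,0],"dr":[0,0,0]},
    {"slide":[0,0,0],"dr":[0,0,0]}
  ],
  "jaw": -1
}}

```text
time_s: 61.0
ee_pos: [0.5149, 0.3747, 0.0534]
ee_rot: [-3.13, 0.24, -0.003]
force: [0.5, 0.4, -1.0]
finger_gap: 0.0856
```

{"method": "drive_tool", "body": {
  "plan": [
    {"slide":[0,0,10],"dr":[0,0,0]},
    {"slide":[0,0,20],"dr":[0,0,0]},
    {"slide":[0,0,30],"dr":[0,0,0]},
    {"slide":[0,0,40],"dr":[0,0,0]},
    {"slide":[0,-20,35],"dr":[0,0,0]},
    {"slide":[0,-40,15],"dr":[0,0,0]},
    {"slide":[0,-42,0],"dr":[0,0,0]},
    {"slide":[0,-42,0],"dr":[0,0,0]},
    {"slide":[0,-42,0],"dr":[0,0,0]},
    {"slide":[0,-42,0],"dr":[0,0,0]},
    {"slide":[0,-42,0],"dr":[0,0,0]},
    {"slide":[0,-42,0],"dr":[0,0,0]}
  ]
}}

```text
time_s: 62.2
ee_pos: [0.5111, 0.0569, 0.2176]
ee_rot: [-3.126, 0.225, -0.013]
force: [0.9, -1.2, 0.5]
finger_gap: 0.0855
```

{"method": "drive_tool", "body": {
  "plan": [
    {"slide":[0,-42,0],"dr":[0,0,-0.05]},
    {"slide":[-5,-42,0],"dr":[0,0,-0.1]},
    {"slide":[-10,-40,0],"dr":[0,0,-0.1]},
    {"slide":[-20,-35,0],"dr":[0,0,-0.1]},
    {"slide":[-25,-30,0],"dr":[0,0,-0.1]},
    {"slide":[-25,-30,0],"dr":[0,0,-0.1]},
    {"slide":[-25,-30,0],"dr":[0,0,-0.1]},
    {"slide":[-25,-30,0],"dr":[0,0,-0.1]},
    {"slide":[-25,-30,0],"dr":[0,0,-0.1]},
    {"slide":[-25,-30,0],"dr":[0,0,-0.1]},
    {"slide":[-20,-25,0],"dr":[0,0,-0.1]},
    {"slide":[0,0,0],"dr":[0,0,0]}
  ]
}}

```text
time_s: 63.4
ee_pos: [0.2954, -0.3266, 0.2263]
ee_rot: [2.548, -1.831, 0.037]
force: [0.5, 1.3, 0.2]
finger_gap: 0.0854
```

```bash
cat > m7.py <<'E'
from ov import *
from h import *
import pickle
pose()
S0=pickle.load(open("s1.pkl","rb")); O=pickle.load(open("O.pkl","rb"))
for n in("top","scene"):
    cs=[optics.camera(n) for _ in range(4)]
    a=np.mean([s[0]["image"].astype(np.float32).mean(2) for s in S0[n]],0); b=np.mean([c["image"].astype(np.float32).mean(2) for c in cs],0)
    c=cs[0]
    for q,h in(("core",.088),("column",.078)):
        P=[O[q][0],O[q][1],h]
        pr=proj(c,[P])[0]; R=14
        u,v=np.round(pr).astype(int)
        # top-face template match, subpixel via ECC translation
        T0=a[v-9:v+10,u-11:u+12]; 
        w=np.eye(2,3,dtype=np.float32)
        W=b[v-16:v+17,u-18:u+19]
        w[0,2]=7;w[1,2]=7
        cc,w=cv2.findTransformECC(T0.astype(np.float32),W.astype(np.float32),w,cv2.MOTION_TRANSLATION,(3,200,1e-6),None,3)
        d=w[:,2]-7
        J=np.array([(proj(c,[[P[0]+e[0],P[1]+e[1],h]])[0]-pr)/.001 for e in((.001,0),(0,.001))]).T
        print(n,q,"cc",round(cc,3),"px shift",np.round(d,2),"mm",np.round(np.linalg.solve(J,d)*1000,2))
    overlay(c,[("column",O["column"],.008,(255,255,0)),("core",O["core"],.008,(0,255,0))],f"e_{n}.png",(80,150,200,250) if n=="top" else (310,130,430,220),5)
    save(c,f"f_{n}.png",None,1.5)
E
python3 m7.py
```

```text
t 63.4 pos [ 295.4 -326.6  226.3] yaw -1.2465 tilt x,y [ 0.017  -0.0164] F [0.5 1.3 0.2] gap 85.4 q7 [ 0.79  0.04 -0.53]
top core cc 0.98 px shift [-0.16 -0.2 ] mm [0.49 0.41]
top column cc 0.534 px shift [ 2.12 -1.57] mm [ 3.84 -5.18]
scene core cc 0.998 px shift [0.35 0.17] mm [1.22 0.34]
scene column cc 0.99 px shift [0.35 0.18] mm [1.24 0.39]
```

View pics/f_top.png

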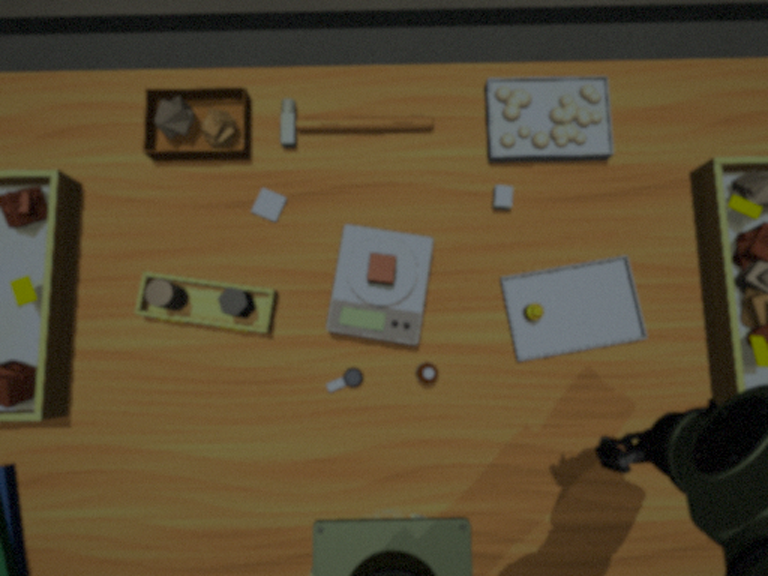

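View pics/f_scene.png

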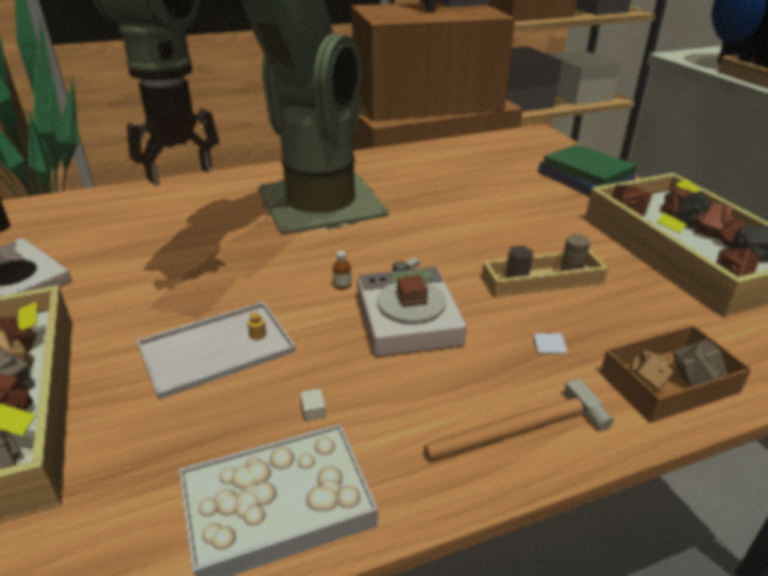

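View pics/e_top.png

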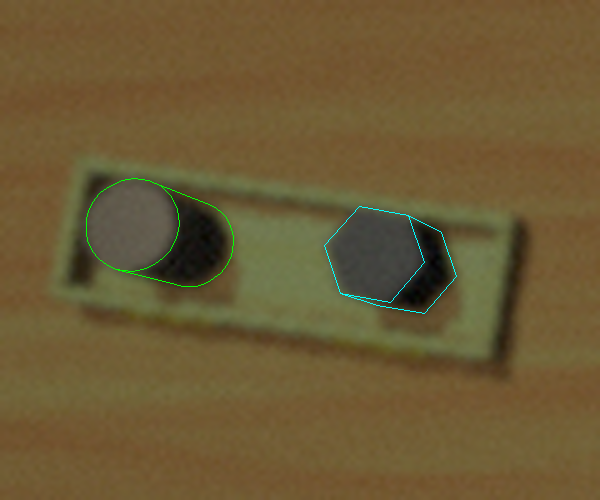

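Run:
```python
src=open('m3.py').read().split("b=R[")[0]
exec(src)
S["top"]=[(optics.camera("top"),0) for _ in range(3)]
res=sorted([(score("top",x,y),x,y) for x in np.arange(.535,.565,.001) for y in np.arange(-.005,.022,.001)],reverse=True)
print([tuple(np.round(r,4)) for r in res[:4]])
c=S["top"][0][0]; 
for q,p0,z in(("block",(.549,.0085,-.18),.062),("weight",(.476,-.2547,0),.004)):
    D=optics.outline_of(c,q)
    D=[d for d in D if np.hypot(*(d["position"]-proj(c,[[p0[0],p0[1],z+.02]])[0]))<10]
    if D: print(q,fit(q,[(c,D[0]["pixels"],None)],p0,z,yaw=q=="block"))
overlay(c,[("pan",(res[0][1],res[0][2],0),0,(255,0,0)),("block",(.5492,.0084,-.18),.062,(0,0,255))],"z.png",(210,140,300,240),6)
```

```text
[(np.float64(6.7654), np.float64(0.564), np.float64(0.021)), (np.float64(6.5445), np.float64(0.563), np.float64(0.021)), (np.float64(6.3225), np.float64(0.564), np.float64(0.02)), (np.float64(6.2696), np.float64(0.562), np.float64(0.021))]
block (array([ 0.54950549,  0.00817046, -0.0952871 ]), np.float64(0.1914682537317276))
```

View pics/z.png

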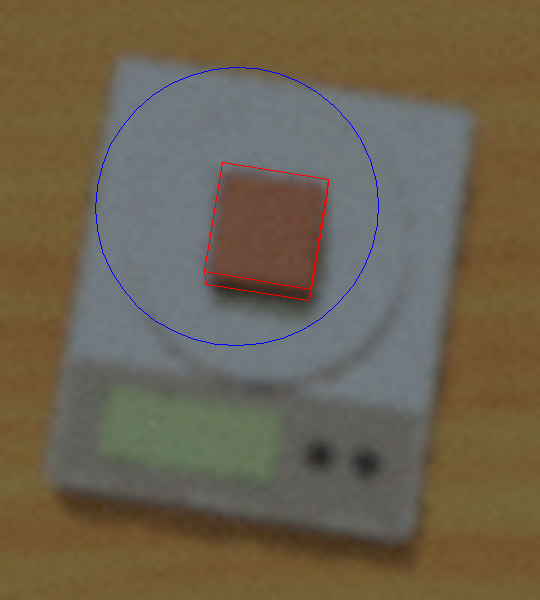

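Run:
```python
from ov import *
c=optics.camera("top");s=optics.camera("scene")
ims=[]
for p in((.5492,.0084,-.18),(.5462,.0060,-.18)):
  for cam,cr in((c,(205,135,305,235)),(s,(230,155,330,255))):
    overlay(cam,[("pan",p,0,(255,0,0)),("block",(.5492,.0084,-.16),.062,(0,0,255))],"t.png",cr,4)
    ims.append(cv2.resize(cv2.imread("pics/t.png"),(300,300)) if 0 else cv2.imread("pics/t.png"))
g=[cv2.resize(i[40:340],(400,300)) for i in ims]
cv2.imwrite("pics/z2.png",np.vstack([np.hstack(g[:2]),np.hstack(g[2:])]))
```

```text
(no output)
```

View pics/z2.png

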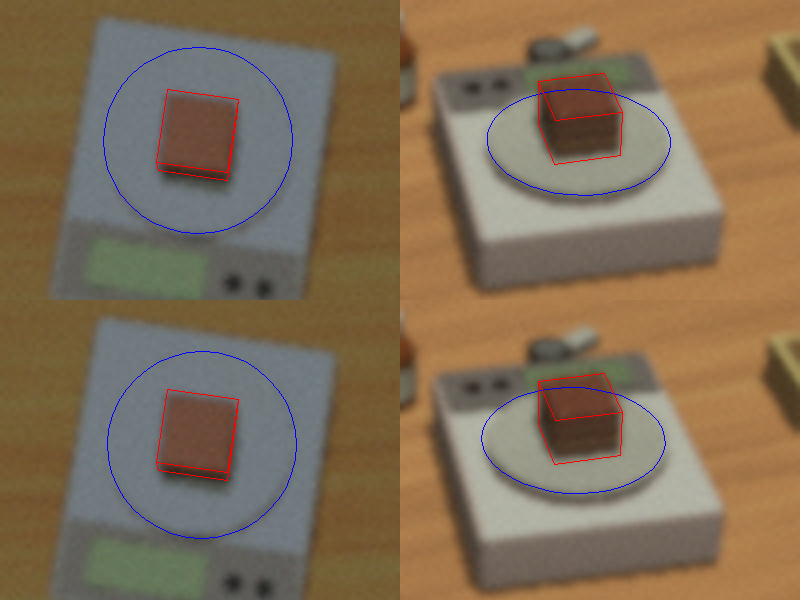

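```bash
python3 -c "
from h import *
pose(); print(bot.hand_in())"
```

```text
t 64.15 pos [ 298.  -323.9  225.6] yaw -1.2376 tilt x,y [ 0.0173 -0.0146] F [-0.3 -0.8 -0.3] gap 85.5 q7 [ 0.79  0.04 -0.53]
the job is handed in; nothing more can be done
None
```

The job is handed in, at 64 s of the 128 s allowed. The core, the column and the brass weight went onto the tray upright. The block was then set on the pan with both rocks still on the tray. After that the column and the core went back into the rack at the poses where they were gripped. The weight stayed on the tray and the block on the pan.

**Last checks:**
- **Pictures:** everything stands upright, the weight is alone on the tray, and the arm is clear of it all.
- **Core and column:** comparing pictures before and after, the core is back within about 0.6 mm (top camera) to 1.3 mm (scene camera). The column is back within about 1.3 mm by the scene camera.
- **Block:** it sits flat, centred on the pan to about 3 mm by overlay in both views.
- **Force:** the force readings I saw while setting the block down stayed below about 3 N.

**Checks that failed or disagreed:**
- **Column, top camera:** the before-and-after match failed (correlation 0.53), probably because the block beside the column had gone. The outline fits agreed with the start to about 1–2 mm.
- **Pan centre:** the final automatic fit gave a wrong result, off by roughly 20 mm because it locked onto the housing edge, so I judged the centring from the overlays instead.
- **Weight:** the top-camera fit found no usable outline for it at the end, so its place on the tray is confirmed only by eye.

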